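Fixture a toolmaker's vise on a tilted inspection plate

TASK

Set the small steel vise on the sloping fixture plate with its screw knob uphill and slide it gently home into the corner, snug and square against both the low end stop and the side rail. Then push the sprung hold-down arm down its post onto the vise's base until the pin's tail comes up flush with the top of its boss, and leave it holding the vise like that. Do not disturb the ring gauge, loupe, caliper or block box.

Things in the scene. Friction and masses are not known exactly. Their poses are not given: they have to be found in the camera images.
- vise: loose toolmaker's vise, bare ground steel, 36 wide x 131 long x 38 mm high, 0.65 to 0.9 kg. Origin: centre of its underside; y runs along it to the black screw knob, z up. Flat base 16 mm high: x -18 to 18, y -66 to 40. Centre of mass at y -14. Between y -19 and 30 the base's top is bare beside the thin screw: there the hold-down pin lands.
- jaw_mid (a point): on the vise's movable jaw (fixed in place here) at (0, -28, 28) mm in its frame, axes as the vise. The jaw spans y -37 to -19, the fixed jaw y -66 to -46, both 38 mm high: grip across the 36 mm width (x).
- vise_knob (a point): centre of the end face of the vise's screw knob (23 mm in diameter, 14 long), at (0, 65.5, 26.5) mm in its frame, axes as the vise. Pushing here moves the vise along its length. Pushed sideways at one point the vise swings round; two spread fingers against its base keep it straight.
- vise_corner (a point): lower corner of the vise at its fixed-jaw end, at (-18, -65.5, 0) mm in the vise's frame; axes as the vise. It belongs at nest.
- fixture: bolted-down tilting fixture: dark steel base about 190 x 210 mm carrying a hinged aluminium plate with a grid of holes. Origin: on the worktop under the base; x points horizontally uphill, y to the left looking uphill. It does not move.
- plate: the sloping plate with its two steel bars, locked at 0.24 to 0.40 rad, low edge nearest the robot; origin on the hinge at that edge, axes as nest. In nest's frame, mm: end stop x -12 to 0, y -110 to 0; side rail x 19 to 134, y 0 to 12; both 10 high plus 3 mm screw heads. At this slope friction holds the vise where it is set down.
- nest (a point): on the plate's sloping top, the corner where the inner faces of end stop and side rail would meet. Axes: x uphill along the plate, y to the left, z its normal. In this frame the plate reaches x -26 to 156, y -135 to 65 mm. Seated, the vise lies at x 0 to 131, y -36 to 0 mm, knob uphill, its own -x side against the rail (its y axis along this x).
- pin_tip (a point): lower end of the hold-down's pin (8 mm in diameter), axes as nest; it hangs at x 72, y -6 mm there, 32 to 44 mm over the plate at first. It would be in the gripper's way: set the vise down 40 to 80 mm right of the rail (-y) and push it in under the pin.
- thumb_pad (a point): top centre of the round black pad (22 mm wide) on the hold-down arm: press here along the plate's normal. Axes as nest, where it is at x 72, y 16 mm. The 16 mm wide arm's top is 10 mm lower, the pin's boss 4 mm lower, 22 mm to the right. The post (10 mm thick, 96 mm high) is 36 mm to the left.
- holddown (a joint): how far the hold-down arm is pushed down its post, m, 0 to 0.045; starts between 0 and 0.012, when the pad is 76 to 88 mm over the plate. It slides stiffly (9 N) and stays where it is left. The pin meets the seated vise's base at about 0.028.
- pin (a joint): how far the sprung pin is pushed up into the arm, m: 0 = relaxed, its tail 5 mm below the top of the boss; 0.005 = tail flush; 0.010 = bottomed. Spring 1000 N/m, so pressing the arm takes about 9 N while it slides and 14 N when the tail is flush.
- ring: bystander: steel ring gauge, 52 mm wide, 15 mm high, origin under its centre.
- loupe: bystander: black stand loupe, 40 mm wide, 42 mm high, origin under its centre.
- caliper: bystander: vernier caliper 70 x 228 x 14 mm lying flat, origin under its centre, y along the beam.
- block_box: bystander: open wooden box of gauge blocks, 70 x 150 x 36 mm, origin under its centre, y along it.

How it is judged:
By the outcome, as a careful person would: the job done as asked, in the order asked, and still so for the second after the job is handed in, with the robot touching nothing.
It also fails if it takes over 58 s, if anything falls off the work surface, if the arm or the gripper's body presses on something with over 40 N, if the wrist force passes 120 N, or if a joint passes its speed limit or range.

ROBOT

A 6-joint arm with a two-finger parallel gripper is mounted at the origin on a cart in front of the work surface, level with it; the furniture and walls round the work are solid. World frame = base frame: x ahead of the robot, y to its left, z up, the work surface at z = 0. Lengths are in m, angles in rad, forces in N, time in s.
With the tool pointing down it reaches from about 0.3 to 0.875 m from the base axis. Payload 6.4 kg.
Tool frame: the origin (TCP) lies at the centre of the arm's flange, where the gripper is bolted on; the fingertips stand 173 mm ahead of it and the grasp point (between the pads) lies 155 mm ahead of it; x points along the fingers, y is the direction in which the jaws open and shut, and the axes are right-handed (so a half turn about x gives the same grasp; the last joint's range is limited). The gripper opens to 85 mm and grips with 20 to 120 N. Pads are 22 mm wide; open, the fingers measure 114 mm over their backs; the gripper's body (76 mm by 85 mm) begins 54 mm behind the grasp point. The pads swing forward as they close: fully open they stand 13 mm farther back than shut.
Start: joints at [0.956, 0.181, 1.607, -0, 1.354, -0.206], TCP at [0.229, 0.528, 0.405] pointing down, gripper open.
Joint ranges: [-2.99, 2.99], [-0.89, 2.07], [0.3, 2.58], [-1.14, 4.28], [0, 2.63], [-3.12, 3.12]. Speed limits (rad/s): [2.57, 2.57, 3.01, 3.14, 3.14, 3.14].

INTERFACE

Orientations are given as a 3x3 rotation matrix whose columns are the frame's x, y, z axes.
In Python, from bench import readout, cams, robot, finder gives the robot as it stands.
- The arm moves only by the tool apply_moves, never from a script. Its argument "motion" is a list of rows, each a list of 3 entries, a list of its own where there are three numbers: the turn, a rotation vector about the world's x, y, z in rad, then the shift along the world's x, y, z in cm, then the closure, from -1 (fully open) to 1 (shut), so that 0 is half open. In form: [[[wx, wy, wz], [tx, ty, tz], fingers], ...]. A call has 1 to 8 rows; each row is the pose to reach, as a shift and turn from the pose measured when the call began; what a row does not reach only later rows make up. A row lasts 1/10 s, in which the tool goes at most 50 mm and 8.59 degrees, less where a joint would pass 70% of its speed; a pose out of reach is approached as far as the arm can. A call with a gripper value outside its range is refused whole. The fingers move at their own pace and stop on an object; "force" is the grip in N (left out, the last holds). Time passes only in rows, so rows that repeat a pose let the fingers close. It gives the time, the measured TCP pose, the force and the opening at its end, in the units of the state.
- readout.state(): the state, without advancing time (a new reading comes with each control period).
- cams.get_image(name): name is "scene" or "top" or "wrist"; returns a dict with "img" (420x560x3 uint8, blue, green, red), "vertical_fov" (degrees; the focal length in pixels is half the picture's height over the tangent of half this angle, whatever the lens; pixels are square), "cx", "cy" (the principal point, pixels), "extrinsics" (4x4, takes a point from camera to world coordinates); the wrist camera has in their place "hand_eye" (4x4, takes a point from camera to tool coordinates, whose origin is the TCP and whose axes are the tool frame's). Camera axes: x right, y up, looking along -z (the intrinsics and any distortion apply to the point x, -y, -z); pixel columns grow to the right and rows downward; lengths in m; the calibration is good to about 2 mm. A picture is of the moment at which its call begins: read the wrist's pose just before it. There is no depth.
- robot.finish_job(): hands the job in, once; it reports no verdict.
Trained networks look in a picture, given as the dict that the camera call returned (one of the last four; its "shot" number tells which), for a name from the list of things; names that differ only in an ending like _2 or _b are one class to them, and where a whole thing is asked for, a point or a joint stands for the part that bears it (a point fixed in the world has none). Each returns a list of dicts, best first, with "confidence" (0 to 1); they miss things now and then, are a little off and sometimes report something else, mostly with a low value. They report only what shows in the picture. A call takes as long as a camera call.
- finder.masks_of(picture, name): "pixels" (420x560 bool, what is visible of it) and "uv" ([column, row] in pixels, amid what is visible of it).
The state is a dict: "clock": time; "joints": joint angles; "joint_vel": joint speeds; "joint_torque": joint torques, N m; "position": TCP position; "tool_rot": TCP orientation; "contact_force": force on the tool from outside, world axes, zero at the start; "torque": the same for the moment, N m; "grip_width": opening from 0.0 (shut) to 1.0 (fully open).
Only numpy, scipy, OpenCV 4.12 (cv2) and the standard library are available. Lean on these libraries where they do the work, as an engineer would, in place of code of your own. Each camera call takes 0.05 s, during which the arm holds its last target. There are 200 camera calls.

## Working session

There is one attempt and no reset: what is moved stays moved. The work goes in short steps, Python scripts to look and compute and a tool call to move; the robot and the scene stay as the last step left them, time stands still between calls to the robot, and variables do not carry over. Pictures are saved under pics/ and viewed, about 8 in all and at most 12, crops included, and the job is handed in when it is done.

Besides the shell and the picture viewer there is one more tool, called by a JSON object that holds its "fn" and its "kwargs". apply_moves: Moves the arm, as the interface text tells. Its arguments: {"type":"object","properties":{"motion":{"type":"array","items":{"type":"array"}},"force":{"type":"number"}},"required":["motion"]}

```bash
mkdir -p pics; ls
cat > h.py <<'E'
import numpy as np, cv2
from bench import readout, cams, robot, finder
np.set_printoptions(precision=4,suppress=True)
def K(p):
    f=210/np.tan(np.radians(p["vertical_fov"])/2); return f,p["cx"],p["cy"]
def ext(p,s=None):
    if "extrinsics" in p: return np.array(p["extrinsics"])
    T=np.eye(4);T[:3,:3]=np.array(s["tool_rot"]);T[:3,3]=s["position"]; return T@np.array(p["hand_eye"])
def ray(p,uv,s=None):
    f,cx,cy=K(p);E=ext(p,s);d=E[:3,:3]@np.array([(uv[0]-cx)/f,-(uv[1]-cy)/f,-1]);return E[:3,3],d/np.linalg.norm(d)
def atz(p,uv,z,s=None):
    o,d=ray(p,uv,s);return o+d*(z-o[2])/d[2]
def proj(p,X,s=None):
    f,cx,cy=K(p);E=np.linalg.inv(ext(p,s));q=E[:3,:3]@np.asarray(X,float)+E[:3,3];return np.array([cx+f*q[0]/-q[2],cy+f*q[1]/q[2]])
def tri(a):
    A=np.zeros((3,3));b=np.zeros(3)
    for o,d in a:
        M=np.eye(3)-np.outer(d,d);A+=M;b+=M@o
    return np.linalg.solve(A,b)
E
python3 - <<'E'
from h import *
s=readout.state();print({k:np.array(v) for k,v in s.items()})
ims=[]
for n in("scene","top"):
    p=cams.get_image(n);cv2.imwrite(f"pics/{n}0.png",p["img"]);print(n,{k:v for k,v in p.items() if k!="img"})
    for t in("vise","vise_knob","jaw_mid","fixture","plate","pin_tip","thumb_pad","holddown","pin","ring","loupe","caliper","block_box"):
        m=finder.masks_of(p,t)
        print(t,[(round(q["confidence"],2),np.round(q["uv"],1).tolist(),int(q["pixels"].sum())) for q in m[:2]], atz(p,m[0]["uv"],0.02) if m else'')
E
```

```text
pics
{'clock': array(0.), 'joints': array([ 0.9557,  0.1815,  1.608 , -0.    ,  1.3538, -0.2063]), 'joint_vel': array([-0.0003,  0.0001,  0.0003, -0.0004, -0.0011,  0.0007]), 'joint_torque': array([  0.0001, -44.4857, -35.1343,  -0.0001,   0.009 ,   0.    ]), 'position': array([0.2284, 0.5274, 0.4038]), 'tool_rot': array([[-0.001 ,  0.3975,  0.9176],
       [-0.0014,  0.9176, -0.3975],
       [-1.    , -0.0017, -0.0003]]), 'contact_force': array([ 0.4172,  0.5512, -0.1129]), 'torque': array([ 0.0131, -0.016 ,  0.0082]), 'grip_width': array(1.0033)}
scene {'vertical_fov': 55.49987822067294, 'cx': 281.83622236056925, 'cy': 208.65413306012232, 'extrinsics': array([[ 0.8438,  0.4184, -0.3361,  0.2292],
       [-0.5366,  0.6547, -0.5323, -0.5355],
       [-0.0026,  0.6295,  0.777 ,  0.8315],
       [ 0.    ,  0.    ,  0.    ,  1.    ]]), 'shot': 1}
vise [(0.67, [311.5, 311.3], 1027)] [ 0.4808 -0.2555  0.02  ]
vise_knob [(0.72, [309.8, 314.3], 1136)] [ 0.4738 -0.2592  0.02  ]
jaw_mid [(0.66, [313.1, 315.0], 1050)] [ 0.4789 -0.2643  0.02  ]
fixture [(0.65, [256.5, 205.0], 6133)] [0.5306 0.0
[... 965 characters left out ...]
, 588)] [ 0.4835 -0.2577  0.02  ]
jaw_mid [(0.94, [355.4, 230.0], 644), (0.27, [240.6, 216.2], 5114)] [ 0.4769 -0.2609  0.02  ]
fixture [(0.69, [241.1, 214.0], 5619)] [0.5201 0.0521 0.02  ]
plate [(0.59, [240.9, 215.3], 5173)] [0.5165 0.0527 0.02  ]
pin_tip [] 
thumb_pad [(0.67, [216.8, 225.3], 278)] [0.489  0.1182 0.02  ]
holddown [(0.62, [215.6, 223.6], 201)] [0.4936 0.1215 0.02  ]
pin [] 
ring [(0.51, [267.6, 268.8], 234), (0.36, [354.9, 228.8], 629)] [ 0.3717 -0.0211  0.02  ]
loupe [(0.73, [238.3, 267.6], 178), (0.67, [354.2, 230.4], 622)] [0.3748 0.0582 0.02  ]
caliper [(0.87, [148.8, 259.5], 687)] [0.3961 0.3007 0.02  ]
block_box [(0.69, [301.1, 140.9], 1465)] [ 0.7247 -0.1131  0.02  ]
```

Run:
```python
import cv2,numpy as np
a=cv2.imread("pics/scene0.png")[130:350,140:420];b=cv2.imread("pics/top0.png")[130:290,130:400]
cv2.imwrite("pics/s1.png",cv2.resize(a,None,fx=2.7,fy=2.7,interpolation=2));cv2.imwrite("pics/t1.png",cv2.resize(b,None,fx=2.9,fy=2.9,interpolation=2))
```

```text
(no output)
```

View pics/s1.png

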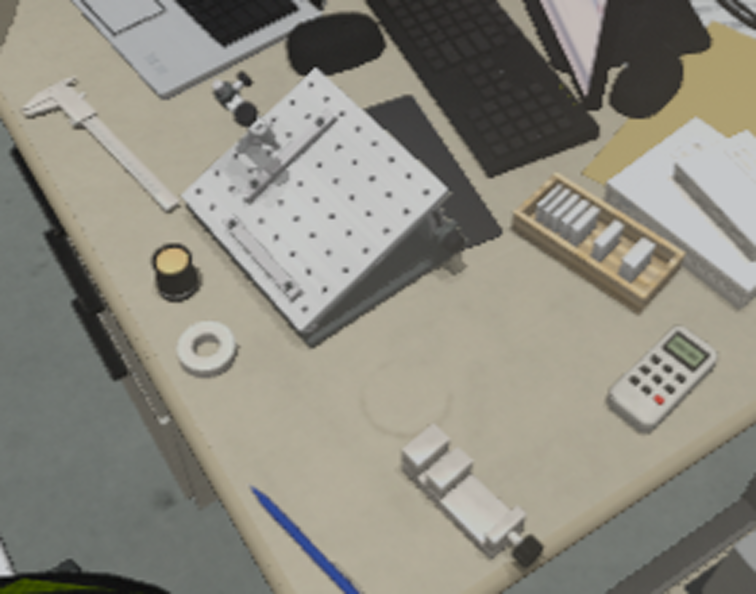

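View pics/t1.png

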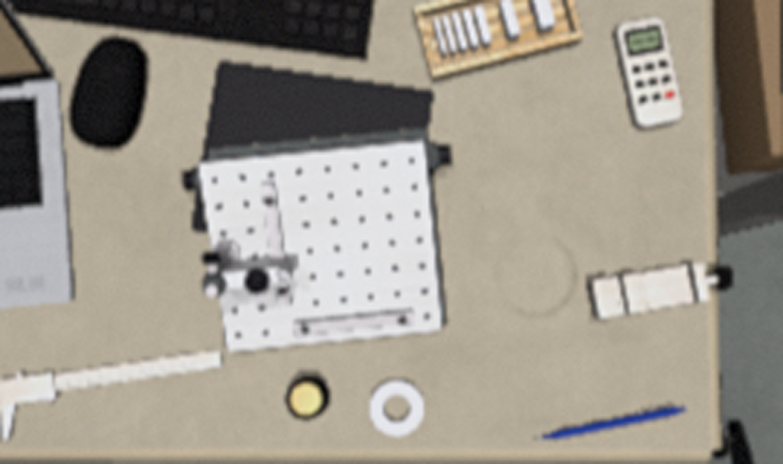

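The vise lies at the right with its knob towards −y (full-image top px about 375,226). The plate's corners show clearly in both views: top (199,187), (276,179), (282,242), (209,251). The caliper, loupe and ring lie in front of and to the left of the plate.

```bash
cat >> h.py <<'E'
from scipy.optimize import least_squares
def plateR(yaw,sl):
    c,s=np.cos(yaw),np.sin(yaw);Rz=np.array([[c,-s,0],[s,c,0],[0,0,1]])
    c,s=np.cos(-sl),np.sin(-sl);return Rz@np.array([[c,0,s],[0,1,0],[-s,0,c]])
E
cat > a.py <<'E'
from h import *
P={n:cams.get_image(n) for n in("scene","top")}
C=np.array([[156,65,0],[156,-135,0],[-26,-135,0],[-26,65,0]])/1e3
obs={"top":[(199,186.9),(276.2,179),(282.4,242.4),(209.3,250.7)],"scene":[(257,155.9),(306.3,200.4),(253.3,252.2),(207.8,202.2)]}
def r(v):
    R=plateR(v[0],v[1]);return np.concatenate([proj(P[n],R@C[i]+v[2:])-obs[n][i] for n in obs for i in range(4)])
f=least_squares(r,[0,.3,.45,.08,.04],loss='soft_l1');print("plate yaw slope nest",f.x,f.fun)
np.save("plate.npy",f.x)
# vise fit: silhouette of mask
for n in P:
    m=finder.masks_of(P[n],"vise")[0]["pixels"].astype(np.uint8);y,x=np.nonzero(m)
    print(n,x.min(),x.max(),y.min(),y.max(),cv2.minAreaRect(np.c_[x,y].astype(np.float32)))
# top picks: fixed-jaw end top corners (crop/2.9+130), knob tip
q=lambda u,v:(u/2.9+130,v/2.9+130)
t=P["top"]
print("jaw end corners z38",atz(t,q(588,278),.038),atz(t,q(594,319),.038),"knob",atz(t,q(733,277),.0265))
q=lambda u,v:(u/2.7+140,v/2.7+130);t=P["scene"]
print("scene jaw corners",atz(t,q(402,458),.038),atz(t,q(432,425),.038),"knob",atz(t,q(535,550),.0265))
E
python3 a.py
```

```text
plate yaw slope nest [0.1079 0.4098 0.4521 0.0744 0.038 ] [-0.5027 -1.1428  0.2174 -1.3831  0.4845  0.0036 -0.1165 -0.4005 -0.1551
 -0.6185  0.0351 -0.0935 -1.5344  1.4161 -0.8108  0.9826]
scene 289 339 288 338 ((314.5000305175781, 315.0000305175781), (61.51828384399414, 20.50609588623047), 45.0)
top 333 382 221 239 ((357.83782958984375, 229.5270233154297), (13.480716705322266, 49.81289291381836), 80.53767395019531)
jaw end corners z38 [ 0.4876 -0.1964  0.038 ] [ 0.4497 -0.2015  0.038 ] knob [ 0.4891 -0.3344  0.0265]
scene jaw corners [ 0.4496 -0.2135  0.038 ] [ 0.4862 -0.2021  0.038 ] knob [ 0.4969 -0.3278  0.0265]
```

{"fn": "apply_moves", "kwargs": {"motion": [[[0, 0, -0.12], [0, -4.8, 0], -1], [[0, 0, -0.24], [1, -9.6, 0], -1], [[0, 0, -0.36], [2.5, -14.4, 0], -1], [[0, 0, -0.48], [4, -19, 0], -1], [[0, 0, -0.6], [5.5, -23.5, 0], -1], [[0, 0, -0.72], [7, -28, 0], -1], [[0, 0, -0.84], [8.5, -32.5, 0], -1], [[0, 0, -0.98], [10, -37, 0], -1]]}}

```text
clock: 2.4
position: [0.3286, 0.156, 0.4051]
tool_rot: [[0.002, 0.984, 0.176], [0.0, 0.176, -0.984], [-1.0, 0.002, 0.0]]
contact_force: [0.9, 0.3, 0.6]
grip_width: 1.0
```

{"fn": "apply_moves", "kwargs": {"motion": [[[0, 0, 0], [2, -4.5, 0], -1], [[0, 0, 0], [4, -9, 0], -1], [[0, 0, 0], [6, -13.5, 0], -1], [[0, 0, 0], [8, -18, 0], -1], [[0, 0, 0], [10, -22.5, 0], -1], [[0, 0, 0], [12, -27, 0], -1], [[0, 0, 0], [13.5, -31.5, 0], -1], [[0, 0, 0], [14, -36, 0], -1]]}}

```text
clock: 3.2
position: [0.4693, -0.2062, 0.4051]
tool_rot: [[0.002, 0.984, 0.176], [0.0, 0.176, -0.984], [-1.0, 0.002, 0.0]]
contact_force: [-0.3, -0.7, 0.1]
grip_width: 1.002
```

Run:
```python
from h import *
s=readout.state();print(s["clock"],s["position"],np.array(s["tool_rot"]),np.array(s["joints"]))
p=cams.get_image("wrist");cv2.imwrite("pics/w1.png",p["img"]);print(np.array(p["hand_eye"]),p["vertical_fov"],p["cx"],p["cy"])
for t in("vise","jaw_mid","vise_knob"):
    for m in finder.masks_of(p,t)[:1]:print(t,m["confidence"],m["uv"],m["pixels"].sum())
import pickle;pickle.dump((p,s),open("w1.pkl","wb"))
```

```text
3.2 [ 0.4693 -0.2062  0.4051] [[ 0.0023  0.9843  0.1764]
 [ 0.      0.1764 -0.9843]
 [-1.      0.0023  0.0004]] [-0.6464  0.0391  1.7619  0.0015  1.3387 -0.8241]
[[ 0.001   0.272  -0.9623  0.031 ]
 [ 1.     -0.0012  0.0007  0.0011]
 [-0.0009 -0.9623 -0.272  -0.0691]
 [ 0.      0.      0.      1.    ]] 61.52946589228295 282.7333586770248 212.01967857885265
vise 0.78 [282.8, 232.2] 4019
jaw_mid 0.97 [280.3, 232.9] 4072
vise_knob 0.56 [281.2, 231.9] 4034
```

View pics/w1.png

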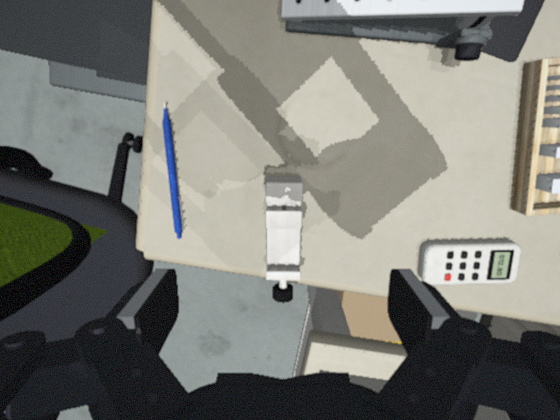

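The vise is centred between the fingers' columns: its fixed-jaw end is at about row 168, its knob at (283,292), and its sides at columns 265 and 301. I'll fit a box model to the mask.

```bash
cat >> h.py <<'E'
BOX=[(-18,18,-66,40,0,16),(-18,18,-66,-46,0,38),(-18,18,-37,-19,0,38),(-18,18,30,40,0,38),(-11,11,51.5,65.5,16,37.5),(-4,4,30,52,22,31)]
def render(p,s,R,t,boxes=BOX,k=4):
    im=np.zeros((420*k,560*k),np.uint8)
    for b in boxes:
        c=np.array([[x,y,z] for x in b[:2] for y in b[2:4] for z in b[4:]])/1e3
        u=np.array([proj(p,R@q+t,s) for q in c])
        cv2.fillConvexPoly(im,cv2.convexHull(np.round((u+.5)*k).astype(np.int32)),1)
    return im
def fitvise(p,s,Rf,v0,step,mask=None):
    from scipy.optimize import minimize
    M=mask if mask is not None else max(finder.masks_of(p,"vise"),key=lambda m:m["confidence"])["pixels"]
    M=np.kron(M.astype(np.uint8),np.ones((4,4),np.uint8))
    def c(v):
        r=render(p,s,*Rf(v));return 1-(r&M).sum()/(r|M).sum()
    v0=np.array(v0,float);sx=np.vstack([v0]+[v0+np.eye(len(v0))[i]*step[i] for i in range(len(v0))])
    f=minimize(c,v0,method="Nelder-Mead",options=dict(initial_simplex=sx,xatol=1e-4,fatol=1e-4));return f.x,1-f.fun
def flat(v): # x,y,yaw(of vise y axis rel. world y)
    c,s=np.cos(v[2]),np.sin(v[2]);return np.array([[c,-s,0],[s,c,0],[0,0,1]]),np.array([v[0],v[1],0])
E
python3 - <<'E'
from h import *;import pickle
s=readout.state();p=cams.get_image("wrist")
v,i=fitvise(p,s,flat,[.48,-.268,np.pi+.18],[.01,.01,.1]);print("vise",v,"iou",i)
R,t=flat(v);g=R@[0,-.028,0]+t;print("jawmid",g,"vise y axis",R[:,1],"err TCP xy",g[:2]-s["position"][:2])
for n in("top","scene"):
    p=cams.get_image(n)
    print(n,fitvise(p,None,flat,v,[.01,.01,.1]))
E
```

```text
vise [ 0.4823 -0.2676  3.3088] iou 0.9513965646004481
jawmid [ 0.4777 -0.24    0.    ] vise y axis [ 0.1664 -0.9861  0.    ] err TCP xy [ 0.0093 -0.0352]Traceback (most recent call last):
  File "<stdin>", line 7, in <module>
  File "h.py", line 34, in fitvise
    M=mask if mask is not None else max(finder.masks_of(p,"vise"),key=lambda m:m["confidence"])["pixels"]
                                    ~~~^^^^^^^^^^^^^^^^^^^^^^^^^^^^^^^^^^^^^^^^^^^^^^^^^^^^^^^^
ValueError: max() iterable argument is empty
```

{"fn": "apply_moves", "kwargs": {"motion": [[[0, 0, -0.01], [0.9, -3.5, -4.5], -1], [[0, 0, -0.01], [0.9, -3.5, -9], -1], [[0, 0, -0.01], [0.9, -3.5, -13.5], -1], [[0, 0, -0.01], [0.9, -3.5, -17], -1], [[0, 0, -0.01], [0.9, -3.5, -20], -1], [[0, 0, -0.01], [0.9, -3.5, -22.3], -1], [[0, 0, -0.01], [0.9, -3.5, -22.3], 0], [[0, 0, -0.01], [0.9, -3.5, -22.3], 0.1]], "force": 60}}

```text
clock: 4.4
position: [0.4778, -0.2369, 0.1827]
tool_rot: [[0.002, 0.986, 0.169], [0.001, 0.169, -0.986], [-1.0, 0.002, -0.0]]
contact_force: [0.2, 0.2, 0.2]
grip_width: 0.694
```

{"fn": "apply_moves", "kwargs": {"motion": [[[0, 0, 0], [0, 0, 0], 0.5], [[0, 0, 0], [0, 0, 0], 1], [[0, 0, 0], [0, 0, 0], 1], [[0, 0, 0], [0, 0, 0], 1], [[0, 0, 0], [0, 0, 0], 1]], "force": 60}}

```text
clock: 4.9
position: [0.4784, -0.2372, 0.1849]
tool_rot: [[0.003, 0.985, 0.17], [-0.001, 0.17, -0.985], [-1.0, 0.003, 0.002]]
contact_force: [-1.4, 1.3, 4.8]
grip_width: 0.41
```

{"fn": "apply_moves", "kwargs": {"motion": [[[0, 0, 0], [0, 0, 2], 1], [[0, 0, 0], [0, 0, 5], 1], [[0, 0, 0], [0, 0, 9], 1], [[0, 0, 0.13], [0, 0, 13], 1], [[0, 0, 0.26], [0, 2, 17], 1], [[0, 0, 0.39], [-1, 5, 20], 1], [[0, 0, 0.52], [-3, 9, 22], 1], [[0, 0, 0.65], [-5, 13, 22], 1]], "force": 100}}

```text
clock: 5.7
position: [0.428, -0.1062, 0.4084]
tool_rot: [[0.009, 0.678, 0.735], [-0.002, 0.735, -0.678], [-1.0, 0.005, 0.008]]
contact_force: [0.9, 1.2, -7.4]
grip_width: 0.4
```

{"fn": "apply_moves", "kwargs": {"motion": [[[0, 0, 0.13], [-1, 3, 0], 1], [[0, 0, 0.26], [-2, 6, 0], 1], [[0, 0, 0.39], [-3, 9, 0], 1], [[0, 0, 0.52], [-4, 11, 0], 1], [[0, 0, 0.65], [-5, 13, 0], 1], [[0, 0, 0.77], [-5, 13.5, 0], 1], [[0, 0, 0.86], [-5, 13.5, 0], 1], [[0, 0, 0.86], [-5, 13.5, 0], 1]]}}

```text
clock: 6.5
position: [0.377, 0.0294, 0.4082]
tool_rot: [[0.007, -0.116, 0.993], [0.006, 0.993, 0.116], [-1.0, 0.005, 0.007]]
contact_force: [-0.2, -0.1, -7.3]
grip_width: 0.4
```

Run:
```python
from h import *;import pickle
s=readout.state();print(s["clock"],s["position"],np.array(s["tool_rot"]),s["contact_force"],np.array(s["joints"]))
p=cams.get_image("wrist");cv2.imwrite("pics/w2.png",p["img"])
pickle.dump((p,s),open("w2.pkl","wb"))
v=np.load("plate.npy");R=plateR(*v[:2])
for x,y in((-26,65),(156,65),(156,-135),(-26,-135),(0,0)):print(x,y,proj(p,R@[x/1e3,y/1e3,0]+v[2:],s))
for t in("thumb_pad","pin_tip","holddown"):
    for m in finder.masks_of(p,t)[:1]:print(t,m["confidence"],m["uv"],m["pixels"].sum())
```

```text
6.5 [0.377  0.0294 0.4082] [[ 0.0066 -0.1164  0.9932]
 [ 0.0059  0.9932  0.1164]
 [-1.      0.005   0.0073]] [-0.2099 -0.087  -7.2785] [-0.2419 -0.3063  2.0597  0.0074  1.3831 -1.9307]
-26 65 [376.8799 232.9697]
156 65 [381.9253 417.6719]
156 -135 [178.3553 417.0821]
-26 -135 [186.0438 231.5898]
0 0 [315.1711 257.5175]
holddown 0.82 [327.5, 354.5] 360
```

View pics/w2.png

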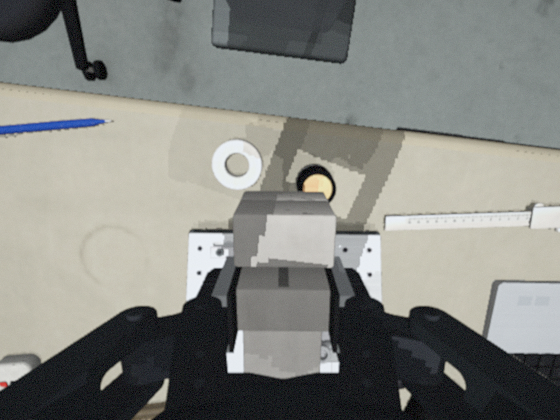

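The fitted low-edge corners fall within 2–4 px of those seen in the wrist view, at (188,230) and (381,233). The vise is held square. Next I'll compute the set-down.

```bash
cat >> h.py <<'E'
from scipy.spatial.transform import Rotation as Ro
def go(s,v,R,pos,hint=None):
    """print the turn+shift from state s to tool rotation R, position pos"""
    w=Ro.from_matrix(R@np.array(s["tool_rot"]).T).as_rotvec();d=(pos-np.array(s["position"]))*100
    print("turn",w.round(3),np.linalg.norm(w).round(2),"shift cm",d.round(2),hint or'');return w,d
def NP(v,x,y,z): return plateR(*v[:2])@(np.array([x,y,z])/1e3)+v[2:]
E
python3 - <<'E'
from h import *;import pickle
p,s=pickle.load(open("w2.pkl","rb"))
import re
exec(open("a.py").read().split("def r(v)")[0].split("P={")[0])
P={n:cams.get_image(n) for n in("scene","top")}
C=np.array([[156,65,0],[156,-135,0],[-26,-135,0],[-26,65,0]])/1e3
obs={"top":[(199,186.9),(276.2,179),(282.4,242.4),(209.3,250.7)],"scene":[(257,155.9),(306.3,200.4),(253.3,252.2),(207.8,202.2)]}
def r(v):
    R=plateR(v[0],v[1]);return np.concatenate([proj(P[n],R@C[i]+v[2:])-obs[n][i] for n in obs for i in range(4)]+[proj(p,R@C[2]+v[2:],s)-(188,230),proj(p,R@C[3]+v[2:],s)-(381,232)]+[[(v[1]-.37)/.02]])
f=least_squares(r,[0,.3,.45,.08,.04],loss='soft_l1');v=f.x;print(v,f.fun.round(1));np.save("plate.npy",v)
R=plateR(*v[:2]);T=np.c_[-R[:,2],R[:,1],R[:,0]]
s=readout.state()
for h in(60,5,0):go(s,v,T,NP(v,74-31,-80,185+h),h)
print("n",R[:,2],"x",R[:,0],"y",R[:,1])
E
```

```text
[0.1039 0.3784 0.4508 0.0766 0.0387] [-0.9 -1.3 -0.4 -1.2 -0.3  0.8 -1.   0.1 -0.1 -0.1 -0.4  0.5 -2.8  0.9
 -1.8  0.3 -0.2  0.3 -1.4  0.4  0.4]
turn [ 0.035 -0.369 -0.01 ] 0.37 shift cm [  3.09  -3.69 -12.6 ] 60
turn [ 0.035 -0.369 -0.01 ] 0.37 shift cm [  5.11  -3.48 -17.71] 5
turn [ 0.035 -0.369 -0.01 ] 0.37 shift cm [  5.29  -3.46 -18.18] 
n [-0.3675 -0.0383  0.9292] x [0.9242 0.0964 0.3695] y [-0.1037  0.9946  0.    ]
```

{"fn": "apply_moves", "kwargs": {"motion": [[[0.01, -0.1, 0], [1, -1.5, -2], 1], [[0.02, -0.2, 0], [2, -2.5, -5], 1], [[0.03, -0.3, -0.01], [2.5, -3.7, -9], 1], [[0.035, -0.369, -0.01], [3.1, -3.7, -12.6], 1], [[0.035, -0.369, -0.01], [3.8, -3.6, -14.5], 1], [[0.035, -0.369, -0.01], [4.55, -3.5, -16.3], 1], [[0.035, -0.369, -0.01], [4.9, -3.5, -17.2], 1], [[0.035, -0.369, -0.01], [4.9, -3.5, -17.2], 1]]}}

```text
clock: 7.6
position: [0.4264, -0.0063, 0.2347]
tool_rot: [[0.363, -0.103, 0.926], [0.04, 0.995, 0.096], [-0.931, 0.002, 0.365]]
contact_force: [-0.7, 0.5, -7.7]
grip_width: 0.4
```

{"fn": "apply_moves", "kwargs": {"motion": [[[0, 0, 0], [0.07, 0, -0.19], 1], [[0, 0, 0], [0.15, 0, -0.37], 1], [[0, 0, 0], [0.22, 0, -0.55], 1], [[0, 0, 0], [0.22, 0, -0.55], 1]]}}

```text
clock: 8.0
position: [0.4285, -0.0064, 0.2298]
tool_rot: [[0.363, -0.104, 0.926], [0.039, 0.995, 0.096], [-0.931, 0.001, 0.365]]
contact_force: [-12.2, -2.3, 3.4]
grip_width: 0.401
```

{"fn": "apply_moves", "kwargs": {"motion": [[[0, 0, 0], [0, 0, 0], 0.1], [[0, 0, 0], [0, 0, 0], 0], [[0, 0, 0], [0, 0, 0], -0.15], [[0, 0, 0], [0, 0, 0], -0.2], [[0, 0, 0], [-0.7, 0, 1.9], -0.2], [[0, 0, 0], [-1.8, -0.2, 4.7], -0.3], [[0, 0, 0], [-3.6, -0.4, 9.2], -0.3], [[0, 0, 0], [-5, -0.5, 12.6], -0.3]]}}

```text
clock: 8.8
position: [0.3779, -0.0114, 0.3578]
tool_rot: [[0.364, -0.104, 0.926], [0.039, 0.995, 0.096], [-0.931, 0.001, 0.366]]
contact_force: [0.9, -0.0, -0.7]
grip_width: 0.647
```

Run:
```python
from h import *;import pickle
s=readout.state();print(s["clock"],s["position"],s["contact_force"],s["grip_width"])
p=cams.get_image("wrist")
v=np.load("plate.npy")
def onp(q):
    R=plateR(*v[:2]);c,z=np.cos(q[2]),np.sin(q[2]);A=np.array([[0,1,0],[-1,0,0],[0,0,1]]).T@np.eye(3)
    # vise axes in nest: x=-ny, y=+nx
    V=np.array([[0,1,0],[-1,0,0],[0,0,1]],float);Z=np.array([[c,-z,0],[z,c,0],[0,0,1]])
    return R@Z@V, R@np.array([q[0],q[1],0])+v[2:]
pp={"wrist":(p,s)}
for n in("scene","top"):pp[n]=(cams.get_image(n),None)
for n,(p,st) in pp.items():
    m=finder.masks_of(p,"vise")
    if m:print(n,m[0]["confidence"],m[0]["pixels"].sum(),fitvise(p,st,onp,[.074,-.08,0],[.01,.01,.05],m[0]["pixels"]))
a=pp["wrist"][0]["img"];b=cv2.resize(pp["scene"][0]["img"][120:330,180:460],(560,420),interpolation=2)
cv2.imwrite("pics/c3.png",cv2.resize(np.vstack([a[:,:],b]),(600*560//840*1,600)))
pickle.dump(pp,open("p3.pkl","wb"))
```

```text
8.8 [ 0.3779 -0.0114  0.3578] [ 0.9022 -0.0178 -0.6507] 0.6465310015595093
wrist 0.96 6814 (array([ 0.073 , -0.0804, -0.0101]), np.float64(0.9579269374002483))
scene 0.62 896 (array([ 0.0706, -0.0767, -0.01  ]), np.float64(0.9020453505848527))
top 0.58 679 (array([ 0.0697, -0.0802, -0.0171]), np.float64(0.9171438486899185))
```

View pics/c3.png

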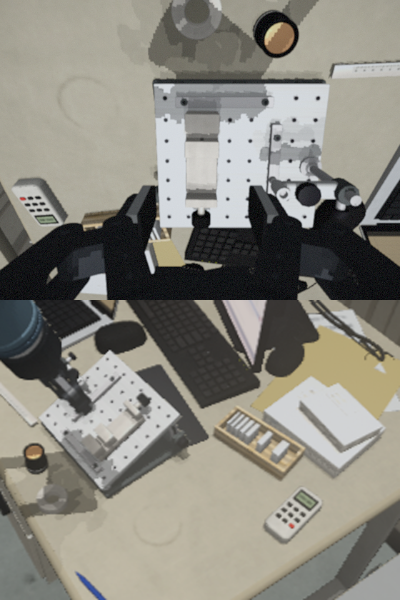

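The vise sits flat on the plate at nest (73, −80), about 7 mm uphill of its seat, knob uphill. I'll use a close crop of this wrist view to refine the nest frame.

Run:
```python
from h import *;import pickle
pp=pickle.load(open("p3.pkl","rb"));p,s=pp["wrist"];v=np.load("plate.npy")
im=cv2.resize(p["img"][100:330,205:485],None,fx=2.6,fy=2.6,interpolation=2)
for x,y,z in((-26,65,0),(-26,-135,0),(0,0,0),(0,-110,10),(0,0,10),(-12,-110,10),(-12,0,10),(19,0,10),(134,0,10),(19,12,10),(156,-135,0)):
    u=proj(p,NP(v,x,y,z),s);print(x,y,z,u);c=((u-(205,100)+.5)*2.6).round().astype(int);cv2.drawMarker(im,tuple(map(int,c)),(0,0,255),1,9,1)
cv2.imwrite("pics/c4.png",im)
for t in("thumb_pad","pin_tip"):
    for m in finder.masks_of(cams.get_image("wrist"),t)[:2]:print(t,m["confidence"],m["uv"],m["pixels"].sum())
```

```text
-26 65 0 [461.4226 114.0805]
-26 -135 0 [213.7892 113.9717]
0 0 0 [378.6441 146.6591]
0 -110 10 [244.4256 147.7451]
0 0 10 [381.9383 147.7829]
-12 -110 10 [243.9895 132.3777]
-12 0 10 [383.0898 132.4264]
19 0 10 [380.1677 171.3934]
134 0 10 [370.6627 298.1473]
19 12 10 [394.8921 171.3958]
156 -135 0 [223.8054 313.7771]
thumb_pad 0.75 [441.4, 272.4] 3859
pin_tip 0.57 [380.8, 254.1] 78
```

View pics/c4.png

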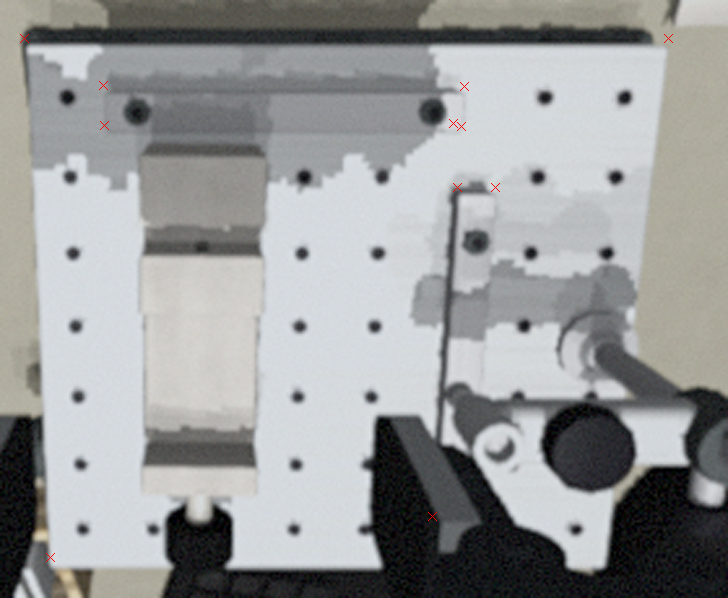

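The markers sit 6–8 crop px (about 3 mm) low-edge-ward of the real edges. The real ones are low corners (27,44) and (665,46), end-stop inner edge row 132, rail end (456..495,191) and pad (589,447). I'll refit with these.

```bash
cat > b.py <<'E'
from h import *;import pickle
pp=pickle.load(open("p3.pkl","rb"));p,s=pp["wrist"]
P={k:pp[k][0] for k in("scene","top")};p2,s2=pickle.load(open("w2.pkl","rb"))
C=np.array([[156,65,0],[156,-135,0],[-26,-135,0],[-26,65,0]])/1e3
obs={"top":[(199,186.9),(276.2,179),(282.4,242.4),(209.3,250.7)],"scene":[(257,155.9),(306.3,200.4),(253.3,252.2),(207.8,202.2)]}
W=[((-26,65,0),(665,46)),((-26,-135,0),(27,44)),((156,-135,0),(53,569)),((0,-110,10),(104,132)),((0,0,10),(463,132)),((-12,-110,10),(104,91)),((-12,0,10),(463,92)),((19,0,10),(456,191)),((19,12,10),(495,193))]
def r(v):
    R=plateR(v[0],v[1]);e=[(proj(P[n],R@C[i]+v[2:5])-obs[n][i])/1.2 for n in obs for i in range(4)]
    e+=[(proj(p2,R@C[2]+v[2:5],s2)-(188,230))/2,(proj(p2,R@C[3]+v[2:5],s2)-(381,232))/2]
    # wrist view with its own small image offset (calibration)
    e+=[proj(p,NP(v[:5],*q),s)+v[5:7]-(np.array(u)/2.6+(204.5,99.5)) for q,u in W]
    return np.concatenate(e+[v[5:7]/2])
f=least_squares(r,[.1,.38,.45,.08,.04,0,0],loss='soft_l1');v=f.x;print(v,f.fun.round(1))
np.save("plate.npy",v[:5])
# thumb pad height from wrist: pad centre at nest (72,16,h)
u=np.array([589,447])/2.6+(204.5,99.5)-v[5:7]
for h in range(74,92,3):print(h,proj(p,NP(v[:5],72,16,h),s)-u)
E
python3 b.py
```

```text
[0.1046 0.4065 0.452  0.076  0.0376 1.173  1.879 ] [-0.7 -1.  -0.2 -1.  -0.1  0.2 -0.6 -0.3 -0.2 -0.6 -0.3 -0.1 -1.7  0.9
 -0.9  0.5 -0.2  0.6 -1.3  0.5  0.1 -0.4 -0.2  0.4 -0.9 -0.3  0.5 -0.2
 -0.8 -0.3  0.1  0.3  0.2 -0.2  0.4  0.6  0.  -0.2  0.6  0.9]
74 [-7.1642 -7.4835]
77 [-5.4321 -5.7852]
80 [-3.6567 -4.0445]
83 [-1.8365 -2.2598]
86 [ 0.0304 -0.4294]
89 [1.9457 1.4485]
```

```bash
cat > c.py <<'E'
from h import *
v=np.load("plate.npy");v[1]=min(v[1],.40);R=plateR(*v[:2]);a=np.radians(22);s=readout.state()
tx=-R[:,2]*np.cos(a)+R[:,1]*np.sin(a);ty=R[:,0];T=np.c_[tx,ty,np.cross(tx,ty)]
print(s["clock"],s["position"])
for y,z in((-126,130),(-126,60),(-126,7),(-110,7),(-47,7)):go(s,v,T,NP(v,56,y,z)-tx*.168,(y,z))
print(R)
E
python3 c.py
```

```text
9.3 [ 0.3783 -0.0113  0.3544]
turn [ 0.825  0.369 -1.321] 1.6 shift cm [  3.4  -10.68  -3.18] (-126, 130)
turn [ 0.825  0.369 -1.321] 1.6 shift cm [  6.11 -10.4   -9.62] (-126, 60)
turn [ 0.825  0.369 -1.321] 1.6 shift cm [  8.16 -10.18 -14.51] (-126, 7)
turn [ 0.825  0.369 -1.321] 1.6 shift cm [  8.    -8.59 -14.51] (-110, 7)
turn [ 0.825  0.369 -1.321] 1.6 shift cm [  7.34  -2.33 -14.51] (-47, 7)
[[ 0.916  -0.1044 -0.3873]
 [ 0.0962  0.9945 -0.0407]
 [ 0.3894  0.      0.9211]]
```

{"fn": "apply_moves", "kwargs": {"motion": [[[0.07, 0.03, -0.12], [0, -1, 3], -0.3], [[0.15, 0.06, -0.24], [0, -3, 5], -0.3], [[0.22, 0.1, -0.36], [0.5, -5, 5], -0.3], [[0.3, 0.13, -0.48], [1, -7, 5], -0.3], [[0.37, 0.17, -0.6], [1.5, -9, 5], -0.3], [[0.45, 0.2, -0.72], [2, -10, 5], -0.3], [[0.52, 0.235, -0.84], [3, -10.7, 5], -0.3], [[0.6, 0.27, -0.96], [3.4, -10.7, 5], -0.3]]}}

```text
clock: 10.1
position: [0.413, -0.1193, 0.4035]
tool_rot: [[0.274, 0.772, 0.574], [0.321, 0.489, -0.811], [-0.906, 0.407, -0.114]]
contact_force: [-0.2, -0.7, -0.0]
grip_width: 0.65
```

```bash
python3 c.py
```

```text
10.1 [ 0.413  -0.1193  0.4035]
turn [ 0.219  0.096 -0.355] 0.43 shift cm [-0.07  0.12 -8.08] (-126, 130)
turn [ 0.219  0.096 -0.355] 0.43 shift cm [  2.64   0.41 -14.53] (-126, 60)
turn [ 0.219  0.096 -0.355] 0.43 shift cm [  4.69   0.62 -19.41] (-126, 7)
turn [ 0.219  0.096 -0.355] 0.43 shift cm [  4.53   2.21 -19.41] (-110, 7)
turn [ 0.219  0.096 -0.355] 0.43 shift cm [  3.87   8.48 -19.41] (-47, 7)
[[ 0.916  -0.1044 -0.3873]
 [ 0.0962  0.9945 -0.0407]
 [ 0.3894  0.      0.9211]]
```

Go down beside the vise, stopping about 12 mm short of full depth, then look.

{"fn": "apply_moves", "kwargs": {"motion": [[[0.07, 0.03, -0.12], [0, 0.1, -3], -0.3], [[0.15, 0.065, -0.24], [0, 0.1, -6], -0.3], [[0.219, 0.096, -0.355], [0.5, 0.2, -9.5], -0.3], [[0.219, 0.096, -0.355], [2.6, 0.4, -14.5], -0.3], [[0.219, 0.096, -0.355], [3.6, 0.5, -16.9], -0.3], [[0.219, 0.096, -0.355], [4.2, 0.55, -18.3], -0.3], [[0.219, 0.096, -0.355], [4.2, 0.55, -18.3], -0.3]]}}

```text
clock: 10.8
position: [0.4545, -0.113, 0.2175]
tool_rot: [[0.316, 0.918, 0.241], [0.413, 0.095, -0.906], [-0.854, 0.385, -0.349]]
contact_force: [-0.1, -0.8, 0.2]
grip_width: 0.649
```

```bash
python3 c.py
python3 - <<'E'
from h import *
p=cams.get_image("wrist");q=cams.get_image("scene")
b=cv2.resize(q["img"][130:270,190:330],(420,420),interpolation=2)
cv2.imwrite("pics/c5.png",cv2.resize(np.hstack([p["img"][:,90:470],b]),(800,420)))
E
```

```text
10.8 [ 0.4545 -0.113   0.2175]
turn [-0.003 -0.005 -0.   ] 0.01 shift cm [-4.21 -0.51 10.52] (-126, 130)
turn [-0.003 -0.005 -0.   ] 0.01 shift cm [-1.5  -0.22  4.07] (-126, 60)
turn [-0.003 -0.005 -0.   ] 0.01 shift cm [ 0.55 -0.01 -0.81] (-126, 7)
turn [-0.003 -0.005 -0.   ] 0.01 shift cm [ 0.38  1.58 -0.81] (-110, 7)
turn [-0.003 -0.005 -0.   ] 0.01 shift cm [-0.27  7.85 -0.81] (-47, 7)
[[ 0.916  -0.1044 -0.3873]
 [ 0.0962  0.9945 -0.0407]
 [ 0.3894  0.      0.9211]]
```

View pics/c5.png

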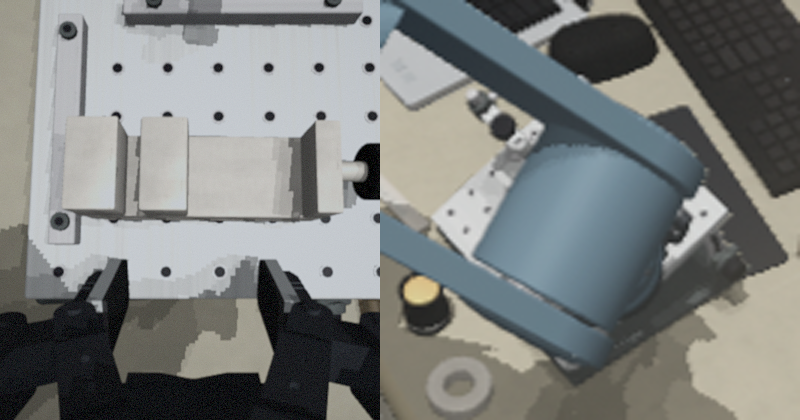

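The wrist view shows both open fingers on the plate to the right of the vise, spread across its base. Next: lower them and begin pushing towards the rail.

{"fn": "apply_moves", "kwargs": {"motion": [[[0, 0, 0], [0.25, 0, -0.4], -0.3], [[0, 0, 0], [0.5, 0, -0.8], -0.3], [[0, 0, 0], [0.5, 0, -0.8], -0.3]]}}

```text
clock: 11.2
position: [0.4601, -0.1138, 0.2123]
tool_rot: [[0.319, 0.916, 0.242], [0.411, 0.096, -0.907], [-0.854, 0.389, -0.345]]
contact_force: [-1.5, 0.3, -0.0]
grip_width: 0.651
```

{"fn": "apply_moves", "kwargs": {"motion": [[[0, 0, 0], [-0.05, 0.5, 0], -0.3], [[0, 0, 0], [-0.1, 1, 0], -0.3], [[0, 0, 0], [-0.16, 1.5, 0], -0.3], [[0, 0, 0], [-0.2, 2, 0], -0.3], [[0, 0, 0], [-0.26, 2.5, 0], -0.3], [[0, 0, 0], [-0.31, 3, 0], -0.3]]}}

```text
clock: 11.8
position: [0.4571, -0.0841, 0.2124]
tool_rot: [[0.32, 0.916, 0.242], [0.408, 0.097, -0.908], [-0.855, 0.389, -0.343]]
contact_force: [-2.5, -6.1, 0.7]
grip_width: 0.65
```

{"fn": "apply_moves", "kwargs": {"motion": [[[0, 0, 0], [0.06, 0, -0.15], -0.3], [[0, 0, 0], [0.0, 0.5, -0.15], -0.3], [[0, 0, 0], [-0.05, 1, -0.15], -0.3], [[0, 0, 0], [-0.1, 1.5, -0.15], -0.3], [[0, 0, 0], [-0.15, 2, -0.15], -0.3], [[0, 0, 0], [-0.2, 2.5, -0.15], -0.3], [[0, 0, 0], [-0.25, 3, -0.15], -0.3]]}}

```text
clock: 12.5
position: [0.4545, -0.0544, 0.2109]
tool_rot: [[0.32, 0.916, 0.242], [0.407, 0.098, -0.908], [-0.856, 0.389, -0.341]]
contact_force: [-2.4, -4.9, 0.5]
grip_width: 0.645
```

```bash
cat > d.py <<'E'
from h import *;import sys
v=np.load("plate.npy");v[1]=min(v[1],.40)
s=readout.state();p=cams.get_image("wrist");print(s["clock"],s["position"],s["contact_force"])
print("TCP-tip in nest mm",(plateR(*v[:2]).T@(np.array(s["position"])+np.array(s["tool_rot"])[:,0]*.168-v[2:])*1e3).round(1))
cv2.imwrite(sys.argv[1],p["img"])
def onp(q):
    R=plateR(*v[:2]);c,z=np.cos(q[2]),np.sin(q[2])
    V=np.array([[0,1,0],[-1,0,0],[0,0,1]],float);Z=np.array([[c,-z,0],[z,c,0],[0,0,1]])
    return R@Z@V, R@np.array([q[0],q[1],0])+v[2:]
for n in sys.argv[2:]:
    if n!="wrist":p=cams.get_image(n)
    m=finder.masks_of(p,"vise")
    if m:print(n,m[0]["confidence"],fitvise(p,s,onp,[.07,-.04,0],[.01,.01,.05],m[0]["pixels"]))
E
python3 d.py pics/w6.png wrist
```

```text
12.5 [ 0.4545 -0.0544  0.2109] [-2.4019 -4.9242  0.534 ]
TCP-tip in nest mm [ 57.1 -67.7   7.9]
```

{"fn": "apply_moves", "kwargs": {"motion": [[[0, 0, 0], [-0.05, 0.4, 0], -0.3], [[0, 0, 0], [-0.08, 0.8, 0], -0.3], [[0, 0, 0], [-0.13, 1.2, 0], -0.3], [[0, 0, 0], [-0.16, 1.5, 0], -0.3], [[0, 0, 0], [-0.18, 1.7, 0], -0.3]]}}

```text
clock: 13.1
position: [0.4525, -0.037, 0.2108]
tool_rot: [[0.32, 0.916, 0.242], [0.407, 0.098, -0.908], [-0.856, 0.389, -0.341]]
contact_force: [-3.4, -5.1, 0.1]
grip_width: 0.653
```

```bash
python3 d.py pics/w7.png wrist
```

```text
13.1 [ 0.4525 -0.037   0.2108] [-3.4293 -5.1121  0.1099]
TCP-tip in nest mm [ 56.8 -50.1   7.9]
wrist 0.59 (array([ 0.0695, -0.0227, -0.0008]), np.float64(0.9626945237997941))
```

View pics/w7.png

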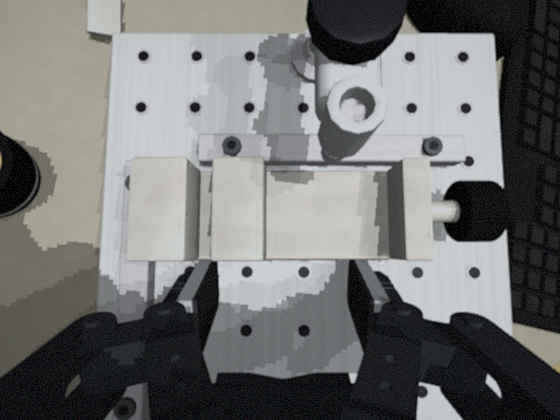

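The vise lies square, about 4–5 mm from the rail (rows 157–163) with its movable jaw beside the rail screws. The boss and its tail hole are at (356,103). I'll push the last few mm slowly.

{"fn": "apply_moves", "kwargs": {"motion": [[[0, 0, 0], [-0.01, 0.1, 0], -0.3], [[0, 0, 0], [-0.02, 0.2, 0], -0.3], [[0, 0, 0], [-0.03, 0.3, 0], -0.3], [[0, 0, 0], [-0.04, 0.4, 0], -0.3], [[0, 0, 0], [-0.04, 0.4, 0], -0.3]]}}

```text
clock: 13.7
position: [0.4522, -0.0332, 0.2108]
tool_rot: [[0.32, 0.916, 0.242], [0.406, 0.098, -0.908], [-0.856, 0.389, -0.341]]
contact_force: [-3.0, -5.0, 1.3]
grip_width: 0.65
```

{"fn": "apply_moves", "kwargs": {"motion": [[[0, 0, 0], [-0.01, 0.1, 0], -0.3], [[0, 0, 0], [-0.02, 0.2, 0], -0.3], [[0, 0, 0], [-0.02, 0.2, 0], -0.3]]}}

```text
clock: 14.0
position: [0.4521, -0.0317, 0.2109]
tool_rot: [[0.32, 0.916, 0.242], [0.405, 0.099, -0.909], [-0.856, 0.389, -0.34]]
contact_force: [-2.5, -6.2, 1.4]
grip_width: 0.646
```

{"fn": "apply_moves", "kwargs": {"motion": [[[0, 0, 0], [-0.01, 0.1, 0], -0.3], [[0, 0, 0], [-0.02, 0.2, 0], -0.3], [[0, 0, 0], [-0.02, 0.2, 0], -0.3]]}}

```text
clock: 14.3
position: [0.452, -0.0307, 0.211]
tool_rot: [[0.321, 0.916, 0.242], [0.402, 0.099, -0.91], [-0.857, 0.389, -0.337]]
contact_force: [-6.1, -10.7, 2.9]
grip_width: 0.649
```

```bash
python3 d.py pics/w8.png wrist
```

```text
14.3 [ 0.452  -0.0307  0.211 ] [ -6.1487 -10.6657   2.8683]
TCP-tip in nest mm [ 57.1 -44.6   7.7]
wrist 0.87 (array([ 0.0695, -0.0174, -0.0012]), np.float64(0.9568561238637263))
```

The rail is reached (the push rose from 5 to 10.7 N) and the vise is square, with about 4 mm left to the end stop. I'll back off and go round to the knob.

{"fn": "apply_moves", "kwargs": {"motion": [[[0, 0, 0], [0.1, -0.8, 0], -0.3], [[0, 0, 0], [0.2, -2, 0], -0.3], [[0, 0, 0], [-0.6, -3.5, 2.5], 0.2], [[0, 0, 0], [-2.2, -4, 6.5], 0.6], [[0, 0, 0], [-3, -4.2, 9.5], 1], [[0, 0, 0], [-1, -4, 11.5], 1], [[0, 0, 0], [2, -3, 13], 1], [[0, 0, 0], [5, -2, 14], 1]]}}

```text
clock: 15.2
position: [0.5033, -0.0514, 0.353]
tool_rot: [[0.324, 0.915, 0.241], [0.401, 0.098, -0.911], [-0.857, 0.392, -0.335]]
contact_force: [-0.2, 0.2, 0.2]
grip_width: 0.0
```

```bash
cat > e.py <<'E'
from h import *
v=np.load("plate.npy");v[1]=min(v[1],.40);R=plateR(*v[:2]);a=np.radians(22);s=readout.state()
tx=-R[:,2]*np.cos(a)+R[:,1]*np.sin(a);ty=R[:,0];T=np.c_[tx,ty,np.cross(tx,ty)]
print(s["clock"],s["position"],s["grip_width"],np.array(s["joints"]))
print("tip nest",(R.T@(np.array(s["position"])+np.array(s["tool_rot"])[:,0]*.173-v[2:])*1e3).round(1))
for x,z in((164,60),(164,15),(150,15),(145,15)):go(s,v,T,NP(v,x,-13.5,z)-tx*.173,(x,z))
E
python3 e.py
```

```text
15.2 [ 0.5033 -0.0514  0.353 ] 0.00030056578817067205 [-0.4899  0.0234  1.9355  0.59    1.144  -0.9131]
tip nest [157.8 -68.9 114.7]
turn [0.01  0.003 0.002] 0.01 shift cm [ 2.17  5.63 -4.85] (164, 60)
turn [0.01  0.003 0.002] 0.01 shift cm [ 3.92  5.82 -8.99] (164, 15)
turn [0.01  0.003 0.002] 0.01 shift cm [ 2.64  5.68 -9.54] (150, 15)
turn [0.01  0.003 0.002] 0.01 shift cm [ 2.18  5.63 -9.73] (145, 15)
```

{"fn": "apply_moves", "kwargs": {"motion": [[[0.01, 0, 0], [1, 3, -1], 1], [[0.01, 0, 0], [2.2, 5.6, -3], 1], [[0.01, 0, 0], [2.4, 5.6, -5.4], 1], [[0.01, 0, 0], [3.2, 5.7, -7.2], 1], [[0.01, 0, 0], [3.9, 5.8, -9], 1], [[0.01, 0, 0], [3.9, 5.8, -9], 1]]}}

```text
clock: 15.8
position: [0.5418, 0.0066, 0.2605]
tool_rot: [[0.32, 0.917, 0.24], [0.412, 0.093, -0.907], [-0.853, 0.389, -0.347]]
contact_force: [0.1, 0.2, -1.5]
grip_width: -0.001
```

```bash
python3 e.py
python3 - <<'E'
from h import *
p=cams.get_image("wrist");q=cams.get_image("scene");t=cams.get_image("top")
c=lambda i,y,x:cv2.resize(i["img"][y:y+130,x:x+130],(390,390),interpolation=2)
cv2.imwrite("pics/c9.png",np.hstack([cv2.resize(p["img"],(410,390)),c(q,120,200)]))
E
```

```text
15.8 [0.5418 0.0066 0.2605] -0.0012130686804181147 [-0.3458  0.2347  1.92    0.6719  0.921  -0.9253]
tip nest [162.4 -13.4  13. ]
turn [-0.002 -0.001  0.002] 0.0 shift cm [-1.68 -0.17  4.4 ] (164, 60)
turn [-0.002 -0.001  0.002] 0.0 shift cm [0.06 0.02 0.26] (164, 15)
turn [-0.002 -0.001  0.002] 0.0 shift cm [-1.22 -0.12 -0.29] (150, 15)
turn [-0.002 -0.001  0.002] 0.0 shift cm [-1.68 -0.17 -0.48] (145, 15)
```

View pics/c9.png

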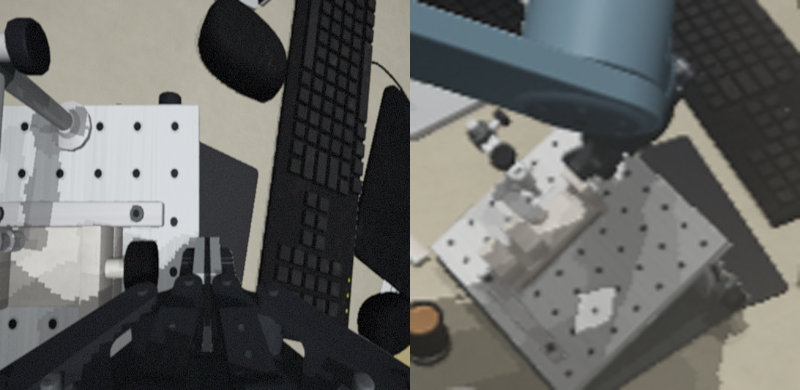

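The shut fingers stand just uphill of the knob (gap about 10 mm). I'll push down the slope.

{"fn": "apply_moves", "kwargs": {"motion": [[[0, 0, 0], [-0.27, -0.03, -0.06], 1], [[0, 0, 0], [-0.55, -0.06, -0.17], 1], [[0, 0, 0], [-0.82, -0.09, -0.29], 1], [[0, 0, 0], [-0.92, -0.1, -0.33], 1], [[0, 0, 0], [-0.92, -0.1, -0.33], 1]]}}

```text
clock: 16.45
position: [0.533, 0.0053, 0.2603]
tool_rot: [[0.324, 0.915, 0.241], [0.41, 0.094, -0.907], [-0.853, 0.393, -0.345]]
contact_force: [-0.1, -0.3, -0.0]
grip_width: 0.001
```

{"fn": "apply_moves", "kwargs": {"motion": [[[0, 0, 0], [-0.09, -0.01, -0.04], 1], [[0, 0, 0], [-0.18, -0.02, -0.08], 1], [[0, 0, 0], [-0.27, -0.03, -0.12], 1], [[0, 0, 0], [-0.27, -0.03, -0.12], 1]]}}

```text
clock: 16.85
position: [0.5302, 0.005, 0.259]
tool_rot: [[0.324, 0.915, 0.241], [0.41, 0.093, -0.907], [-0.853, 0.393, -0.345]]
contact_force: [0.2, -0.9, -0.8]
grip_width: 0.003
```

{"fn": "apply_moves", "kwargs": {"motion": [[[0, 0, 0], [-0.09, -0.01, -0.04], 1], [[0, 0, 0], [-0.18, -0.02, -0.08], 1], [[0, 0, 0], [-0.27, -0.03, -0.12], 1], [[0, 0, 0], [-0.36, -0.04, -0.16], 1], [[0, 0, 0], [-0.36, -0.04, -0.16], 1]]}}

```text
clock: 17.35
position: [0.5265, 0.0046, 0.2574]
tool_rot: [[0.324, 0.915, 0.241], [0.41, 0.093, -0.907], [-0.853, 0.393, -0.345]]
contact_force: [1.3, -0.8, -0.3]
grip_width: -0.001
```

{"fn": "apply_moves", "kwargs": {"motion": [[[0, 0, 0], [-0.09, -0.01, -0.04], 1], [[0, 0, 0], [-0.18, -0.02, -0.08], 1], [[0, 0, 0], [-0.18, -0.02, -0.08], 1]]}}

```text
clock: 17.65
position: [0.5248, 0.0043, 0.2567]
tool_rot: [[0.324, 0.915, 0.241], [0.41, 0.093, -0.907], [-0.852, 0.393, -0.345]]
contact_force: [2.2, -0.8, 0.0]
grip_width: 0.003
```

{"fn": "apply_moves", "kwargs": {"motion": [[[0, 0, 0], [-0.09, -0.01, -0.04], 1], [[0, 0, 0], [-0.18, -0.02, -0.08], 1], [[0, 0, 0], [-0.18, -0.02, -0.08], 1]]}}

```text
clock: 17.95
position: [0.524, 0.0038, 0.2569]
tool_rot: [[0.328, 0.914, 0.24], [0.409, 0.092, -0.908], [-0.852, 0.396, -0.344]]
contact_force: [5.7, 1.4, 1.3]
grip_width: 0.004
```

```bash
python3 e.py|sed -n 2p; python3 d.py pics/w10.png wrist top scene
```

```text
tip nest [145.7 -14.9  16.5]
17.95 [0.524  0.0038 0.2569] [5.717  1.419  1.2975]
TCP-tip in nest mm [145.7 -16.7  21.1]
wrist 0.82 (array([ 0.0656, -0.0179,  0.0143]), np.float64(0.7695931045240856))
top 0.79 (array([ 0.0586, -0.01  , -0.1042]), np.float64(0.48251993340927013))
scene 0.76 (array([ 0.0661, -0.0143,  0.0067]), np.float64(0.7837382390113748))
```

{"fn": "apply_moves", "kwargs": {"motion": [[[0, 0, 0], [-0.09, -0.01, -0.04], 1], [[0, 0, 0], [-0.12, -0.01, -0.05], 1]]}}

```text
clock: 18.45
position: [0.5234, 0.0036, 0.2571]
tool_rot: [[0.33, 0.913, 0.24], [0.409, 0.091, -0.908], [-0.851, 0.398, -0.343]]
contact_force: [5.8, 0.9, 1.4]
grip_width: -0.0
```

{"fn": "apply_moves", "kwargs": {"motion": [[[0, 0, 0], [-0.12, -0.01, -0.05], 1], [[0, 0, 0], [-0.2, -0.02, -0.09], 1], [[0, 0, 0], [-0.2, -0.02, -0.09], 1]]}}

```text
clock: 18.75
position: [0.5226, 0.0031, 0.2574]
tool_rot: [[0.334, 0.911, 0.24], [0.408, 0.09, -0.909], [-0.85, 0.401, -0.342]]
contact_force: [7.6, 2.2, 2.5]
grip_width: 0.003
```

{"fn": "apply_moves", "kwargs": {"motion": [[[0, 0, 0], [0.6, 0, 0.3], 1], [[0, 0, 0], [1.6, 0.1, 0.7], 1], [[0, 0, 0], [0.6, 0, 3.5], 1], [[0, 0, 0], [-1, -0.5, 7.5], 1], [[0, 0, 0], [-3, -2.5, 11], 1], [[0, 0, 0], [-6, -5, 12.5], 1], [[0, 0, 0], [-9, -7, 12.5], 1]]}}

```text
clock: 19.45
position: [0.4326, -0.0679, 0.3854]
tool_rot: [[0.337, 0.91, 0.243], [0.405, 0.093, -0.909], [-0.85, 0.405, -0.338]]
contact_force: [-0.9, -0.2, -0.4]
grip_width: 0.001
```

```bash
cat > f.py <<'E'
from h import *;import sys
v=np.load("plate.npy");v[1]=min(v[1],.40);R=plateR(*v[:2]);s=readout.state()
T=np.c_[-R[:,2],R[:,0],-R[:,1]]
print(s["clock"],s["position"],s["contact_force"],np.array(s["joints"]))
print("tip nest",(R.T@(np.array(s["position"])+np.array(s["tool_rot"])[:,0]*.173-v[2:])*1e3).round(1))
for a in sys.argv[1:]:
    q=list(map(float,a.split(",")));go(s,v,T,NP(v,*q)+R[:,2]*.173,q)
E
python3 f.py 55,-75,60 72,16,130 72,16,92
```

```text
19.45 [ 0.4326 -0.0679  0.3854] [-0.8821 -0.2153 -0.3593] [-0.6154 -0.1811  2.0554  0.5819  1.2735 -0.9744]
tip nest [106.7 -77.5 172.9]
turn [-0.347 -0.019 -0.147] 0.38 shift cm [ -1.26   6.52 -11.18] [55.0, -75.0, 60.0]
turn [-0.347 -0.019 -0.147] 0.38 shift cm [-3.37 15.45 -4.07] [72.0, 16.0, 130.0]
turn [-0.347 -0.019 -0.147] 0.38 shift cm [-1.89 15.6  -7.57] [72.0, 16.0, 92.0]
```

{"fn": "apply_moves", "kwargs": {"motion": [[[-0.12, 0, -0.05], [-2, 3, 0], 1], [[-0.23, 0, -0.1], [-4, 7, 0], 1], [[-0.347, -0.019, -0.147], [-4, 10, -2], 1], [[-0.347, -0.019, -0.147], [-4, 10, -3.5], 1], [[-0.347, -0.019, -0.147], [-4, 10, -3.5], 1]]}}

```text
clock: 19.95
position: [0.3915, 0.0341, 0.3488]
tool_rot: [[0.383, 0.917, 0.109], [0.043, 0.1, -0.994], [-0.923, 0.385, -0.001]]
contact_force: [0.1, 0.1, -0.3]
grip_width: 0.001
```

```bash
python3 f.py 72,16,130; python3 d.py pics/w11.png wrist
python3 - <<'E'
import cv2
i=cv2.imread("pics/w11.png");cv2.imwrite("pics/w11b.png",cv2.resize(i[20:300,90:470],None,fx=2,fy=2,interpolation=2))
E
```

```text
19.95 [0.3915 0.0341 0.3488] [ 0.0768  0.1269 -0.3237] [-0.2747 -0.3385  2.2307  0.1884  0.889  -0.4758]
tip nest [ 61.  -34.9 138.7]
turn [-0.001 -0.004 -0.005] 0.01 shift cm [ 0.74  5.25 -0.4 ] [72.0, 16.0, 130.0]
19.95 [0.3915 0.0341 0.3488] [ 0.0768  0.1269 -0.3237]
TCP-tip in nest mm [ 61.  -35.  143.7]
wrist 0.57 (array([ 0.0672, -0.0186, -0.0106]), np.float64(0.8552385809893375))
```

View pics/w11b.png

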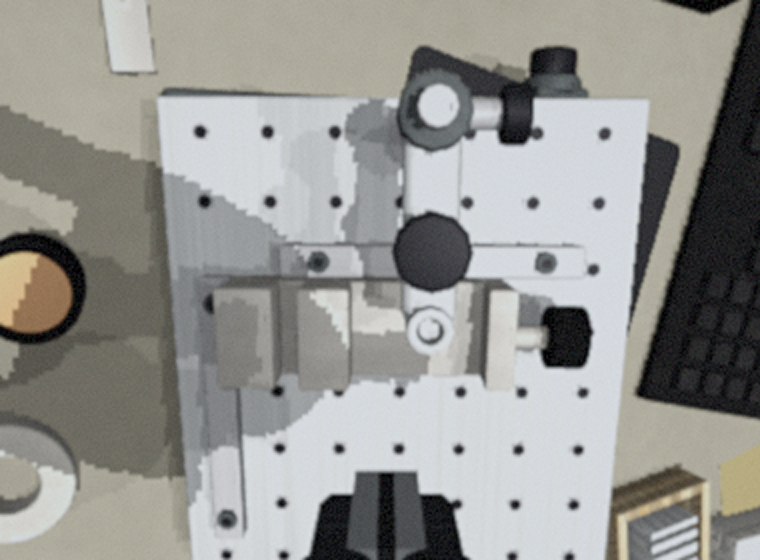

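The vise lies in the corner with its fixed jaw at the end stop's inner edge (col ≈215–240) and parallel to the rail (row ≈278). The pin boss at (430,330) is over its base. I'll give one more gentle two-finger side nudge to make sure it is square, then press.

```bash
sed -i 's/^for y,z in.*/for y,z in((-80,100),(-75,50),(-75,8),(-52,8),(-45,8)):go(s,v,T,NP(v,54,y,z)-tx*.168,(y,z))/' c.py; python3 c.py
```

```text
20.05 [0.3928 0.032  0.3507]
turn [0.351 0.036 0.149] 0.38 shift cm [  2.45 -10.33  -5.65] (-80, 100)
turn [0.351 0.036 0.149] 0.38 shift cm [  4.33  -9.63 -10.25] (-75, 50)
turn [0.351 0.036 0.149] 0.38 shift cm [  5.96  -9.46 -14.12] (-75, 8)
turn [0.351 0.036 0.149] 0.38 shift cm [  5.72  -7.18 -14.12] (-52, 8)
turn [0.351 0.036 0.149] 0.38 shift cm [  5.64  -6.48 -14.12] (-45, 8)
[[ 0.916  -0.1044 -0.3873]
 [ 0.0962  0.9945 -0.0407]
 [ 0.3894  0.      0.9211]]
```

{"fn": "apply_moves", "kwargs": {"motion": [[[0.1, 0, 0.04], [0.5, -4, 0], -0.3], [[0.2, 0.02, 0.08], [1, -8, -1], -0.3], [[0.3, 0.03, 0.12], [2.4, -10.3, -3], -0.3], [[0.351, 0.036, 0.149], [2.4, -10.3, -5.6], -0.3], [[0.351, 0.036, 0.149], [4.3, -9.6, -10.2], -0.3], [[0.351, 0.036, 0.149], [5.3, -9.5, -12.6], -0.3], [[0.351, 0.036, 0.149], [6, -9.5, -14.1], -0.3], [[0.351, 0.036, 0.149], [6, -9.5, -14.1], -0.3]]}}

```text
clock: 20.85
position: [0.4532, -0.0651, 0.2091]
tool_rot: [[0.318, 0.917, 0.24], [0.412, 0.094, -0.906], [-0.854, 0.387, -0.348]]
contact_force: [-5.6, -0.1, 3.3]
grip_width: 0.652
```

```bash
python3 c.py | grep -v '\[\['; python3 -c "
from h import *;s=readout.state();print(s['contact_force'],s['grip_width'])"
```

```text
20.85 [ 0.4532 -0.0651  0.2091]
turn [-0.002 -0.003  0.001] 0.0 shift cm [-3.59 -0.62  8.52] (-80, 100)
turn [-0.002 -0.003  0.001] 0.0 shift cm [-1.7   0.08  3.91] (-75, 50)
turn [-0.002 -0.003  0.001] 0.0 shift cm [-0.07  0.25  0.04] (-75, 8)
turn [-0.002 -0.003  0.001] 0.0 shift cm [-0.31  2.54  0.04] (-52, 8)
turn [-0.002 -0.003  0.001] 0.0 shift cm [-0.39  3.24  0.04] (-45, 8)
 [ 0.0962  0.9945 -0.0407]
 [ 0.3894  0.      0.9211]]
[-5.618  -0.1128  3.3274] 0.6522842792068475
```

Light touch on the plate (about 6 N). I'll raise 1.5 mm and push.

{"fn": "apply_moves", "kwargs": {"motion": [[[0, 0, 0], [-0.1, 0, 0.2], -0.3], [[0, 0, 0], [-0.18, 0.8, 0.2], -0.3], [[0, 0, 0], [-0.26, 1.6, 0.2], -0.3], [[0, 0, 0], [-0.33, 2.3, 0.2], -0.3], [[0, 0, 0], [-0.37, 2.7, 0.2], -0.3], [[0, 0, 0], [-0.39, 2.9, 0.2], -0.3], [[0, 0, 0], [-0.39, 2.9, 0.2], -0.3]]}}

```text
clock: 21.55
position: [0.4492, -0.0356, 0.2112]
tool_rot: [[0.318, 0.917, 0.241], [0.412, 0.095, -0.906], [-0.854, 0.387, -0.348]]
contact_force: [-0.4, -0.5, 0.3]
grip_width: 0.653
```

{"fn": "apply_moves", "kwargs": {"motion": [[[0, 0, 0], [-0.01, 0.1, 0], -0.3], [[0, 0, 0], [-0.02, 0.2, 0], -0.3], [[0, 0, 0], [-0.03, 0.3, 0], -0.3], [[0, 0, 0], [-0.03, 0.3, 0], -0.3]]}}

```text
clock: 21.95
position: [0.4491, -0.033, 0.2113]
tool_rot: [[0.318, 0.917, 0.241], [0.411, 0.095, -0.907], [-0.854, 0.387, -0.347]]
contact_force: [-1.0, -2.4, 0.4]
grip_width: 0.648
```

{"fn": "apply_moves", "kwargs": {"motion": [[[0, 0, 0], [-0.01, 0.1, 0], -0.3], [[0, 0, 0], [-0.02, 0.2, 0], -0.3], [[0, 0, 0], [-0.02, 0.2, 0], -0.3]]}}

```text
clock: 22.25
position: [0.4491, -0.032, 0.2115]
tool_rot: [[0.319, 0.917, 0.24], [0.408, 0.096, -0.908], [-0.855, 0.388, -0.344]]
contact_force: [-3.1, -7.9, 2.3]
grip_width: 0.651
```

{"fn": "apply_moves", "kwargs": {"motion": [[[0, 0, 0], [-0.01, 0.1, 0], -0.3], [[0, 0, 0], [-0.02, 0.2, 0], -0.3], [[0, 0, 0], [-0.02, 0.2, 0], -0.3]]}}

```text
clock: 22.55
position: [0.4491, -0.0313, 0.2116]
tool_rot: [[0.32, 0.916, 0.24], [0.405, 0.096, -0.909], [-0.856, 0.388, -0.34]]
contact_force: [-6.0, -12.4, 2.8]
grip_width: 0.651
```

```bash
python3 d.py pics/w12.png wrist
```

```text
22.55 [ 0.4491 -0.0313  0.2116] [ -6.0084 -12.3815   2.7925]
TCP-tip in nest mm [ 54.6 -44.4   9.6]
wrist 0.63 (array([ 0.0668, -0.0173, -0.0047]), np.float64(0.9586047473029273))
```

Run:
```python
import cv2
i=cv2.imread("pics/w12.png");cv2.imwrite("pics/w12b.png",cv2.resize(i[90:290,90:356],None,fx=3,fy=3,interpolation=2))
```

```text
(no output)
```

View pics/w12b.png

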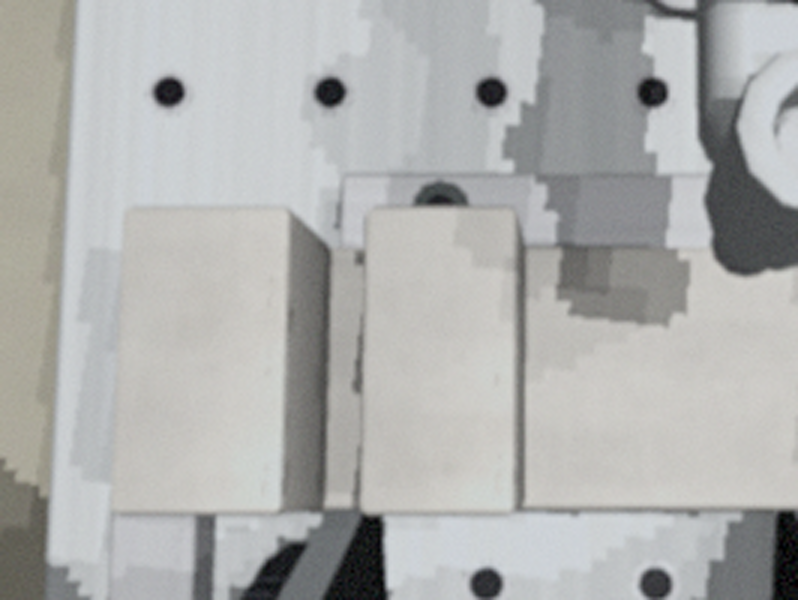

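The rail's edge meets the vise's base with no gap at row 247. Scaling the jaw edges down to bar height puts the vise's end at col ≈188, against the stop's edge at col 195. So it is in contact at the stop to within about 1 mm. Next is the hold-down.

{"fn": "apply_moves", "kwargs": {"motion": [[[0, 0, 0], [0.1, -0.8, 0], -0.3], [[0, 0, 0], [0.2, -2, 0], -0.3], [[0, 0, 0], [-0.6, -3.5, 2.5], 0.2], [[0, 0, 0], [-2.2, -4, 6.5], 0.6], [[0, 0, 0], [-3.5, -4.2, 10.5], 1], [[-0.12, 0, -0.05], [-4.5, -2, 14], 1], [[-0.24, -0.01, -0.1], [-4.8, 2, 15], 1], [[-0.347, -0.019, -0.147], [-4.8, 6, 15], 1]]}}

```text
clock: 23.45
position: [0.4015, 0.0236, 0.3645]
tool_rot: [[0.374, 0.922, 0.101], [0.047, 0.09, -0.995], [-0.926, 0.377, -0.01]]
contact_force: [-0.7, 0.2, -0.6]
grip_width: 0.0
```

```bash
python3 f.py 72,16,130 72,16,95 72,16,86
```

```text
23.45 [0.4015 0.0236 0.3645] [-0.7356  0.2045 -0.6175] [-0.2976 -0.3295  2.1897  0.1932  0.9351 -0.4849]
tip nest [ 73.6 -45.6 149.8]
turn [-0.008 -0.015  0.003] 0.02 shift cm [-0.26  6.3  -1.97] [72.0, 16.0, 130.0]
turn [-0.008 -0.015  0.003] 0.02 shift cm [ 1.1   6.44 -5.2 ] [72.0, 16.0, 95.0]
turn [-0.008 -0.015  0.003] 0.02 shift cm [ 1.45  6.47 -6.03] [72.0, 16.0, 86.0]
```

{"fn": "apply_moves", "kwargs": {"motion": [[[-0.008, -0.015, 0.003], [-0.3, 3.5, -0.5], 1], [[-0.008, -0.015, 0.003], [-0.3, 6.3, -1.5], 1], [[-0.008, -0.015, 0.003], [0.4, 6.4, -3.5], 1], [[-0.008, -0.015, 0.003], [1.1, 6.4, -5.2], 1], [[-0.008, -0.015, 0.003], [1.1, 6.4, -5.2], 1]]}}

```text
clock: 23.95
position: [0.4119, 0.0877, 0.3104]
tool_rot: [[0.383, 0.918, 0.105], [0.041, 0.096, -0.994], [-0.923, 0.385, -0.001]]
contact_force: [0.1, 0.3, -0.1]
grip_width: 0.001
```

```bash
python3 f.py 72,16,86
python3 - <<'E'
from h import *
v=np.load("plate.npy");s=readout.state();p=cams.get_image("wrist")
for t in("thumb_pad","holddown","pin_tip"):
    for m in finder.masks_of(p,t)[:1]:
        ys,xs=np.nonzero(m["pixels"]);print(t,m["confidence"],m["uv"],xs.min(),xs.max(),ys.min(),ys.max())
for q in((72,16,86),(72,-6,82),(72,27,86),(61,16,86),(83,16,86)):print(q,proj(p,NP(v,*q),s))
cv2.imwrite("pics/w13.png",p["img"])
E
```

```text
23.95 [0.4119 0.0877 0.3104] [ 0.1017  0.2878 -0.085 ] [-0.1028 -0.1861  2.2036  0.1196  0.7406 -0.2803]
tip nest [69.7 16.  93.2]
turn [-0.001 -0.005 -0.   ] 0.01 shift cm [ 0.41  0.06 -0.61] [72.0, 16.0, 86.0]
thumb_pad 0.7 [299.4, 203.4] 268 349 163 268
holddown 0.75 [299.5, 200.3] 268 349 162 267
(72, 16, 86) [284.6404 269.3582]
(72, -6, 82) [284.6116 307.4435]
(72, 27, 86) [284.689  246.8826]
(61, 16, 86) [260.6476 269.2173]
(83, 16, 86) [308.6726 269.4993]
```

{"fn": "apply_moves", "kwargs": {"motion": [[[0, 0, 0], [0.3, 0.03, 0.0], 1], [[0, 0, 0], [0.5, 0.05, -0.3], 1], [[0, 0, 0], [0.58, 0.06, -0.5], 1], [[0, 0, 0], [0.66, 0.06, -0.7], 1], [[0, 0, 0], [0.74, 0.07, -0.9], 1]]}}

```text
clock: 24.65
position: [0.421, 0.0877, 0.3056]
tool_rot: [[0.391, 0.914, 0.103], [0.04, 0.095, -0.995], [-0.919, 0.393, 0.001]]
contact_force: [-2.9, -0.3, 7.6]
grip_width: -0.004
```

```bash
python3 f.py 72,16,70 72,16,62
```

```text
24.65 [0.421  0.0877 0.3056] [-2.894  -0.2847  7.6433] [-0.0999 -0.1546  2.1902  0.1206  0.7127 -0.2793]
tip nest [77.9 14.6 85.3]
turn [0.    0.004 0.001] 0.0 shift cm [ 0.11  0.13 -1.61] [72.0, 16.0, 70.0]
turn [0.    0.004 0.001] 0.0 shift cm [ 0.42  0.16 -2.34] [72.0, 16.0, 62.0]
```

{"fn": "apply_moves", "kwargs": {"motion": [[[0, 0, 0], [-0.15, 0, 0.4], 1], [[0, 0, 0], [-0.7, 0.03, 0.3], 1], [[0, 0, 0], [-0.7, 0.05, 0.2], 1], [[0, 0, 0], [-0.63, 0.1, 0.0], 1], [[0, 0, 0], [-0.55, 0.1, -0.2], 1]]}}

```text
clock: 25.15
position: [0.4155, 0.0887, 0.3033]
tool_rot: [[0.391, 0.914, 0.103], [0.04, 0.095, -0.995], [-0.919, 0.393, 0.001]]
contact_force: [0.4, 0.2, 0.4]
grip_width: -0.003
```

```bash
python3 f.py 72,16,80 72,16,70
```

```text
25.15 [0.4155 0.0887 0.3033] [0.3968 0.1867 0.4053] [-0.0985 -0.1647  2.2039  0.1203  0.709  -0.2781]
tip nest [72.  16.2 85.3]
turn [0.    0.004 0.001] 0.0 shift cm [ 0.28 -0.01 -0.46] [72.0, 16.0, 80.0]
turn [0.    0.004 0.001] 0.0 shift cm [ 0.67  0.03 -1.38] [72.0, 16.0, 70.0]
```

{"fn": "apply_moves", "kwargs": {"motion": [[[0, 0, 0], [0.08, 0, -0.18], 1], [[0, 0, 0], [0.16, 0.01, -0.37], 1], [[0, 0, 0], [0.23, 0.02, -0.55], 1], [[0, 0, 0], [0.31, 0.02, -0.74], 1], [[0, 0, 0], [0.39, 0.03, -0.92], 1], [[0, 0, 0], [0.47, 0.04, -1.1], 1], [[0, 0, 0], [0.54, 0.05, -1.29], 1], [[0, 0, 0], [0.62, 0.05, -1.47], 1]]}}

```text
clock: 25.95
position: [0.4217, 0.0893, 0.2886]
tool_rot: [[0.391, 0.915, 0.104], [0.04, 0.096, -0.995], [-0.92, 0.393, 0.001]]
contact_force: [-5.4, 0.6, 6.2]
grip_width: -0.003
```

```bash
python3 f.py 72,16,64
```

```text
25.95 [0.4217 0.0893 0.2886] [-5.3638  0.559   6.168 ] [-0.0952 -0.1184  2.2     0.1248  0.6671 -0.282 ]
tip nest [72.  16.2 69.4]
turn [0.    0.004 0.001] 0.0 shift cm [ 0.28 -0.01 -0.47] [72.0, 16.0, 64.0]
```

{"fn": "apply_moves", "kwargs": {"motion": [[[0, 0, 0], [0.06, 0, -0.14], 1], [[0, 0, 0], [0.12, 0, -0.28], 1], [[0, 0, 0], [0.18, 0.01, -0.41], 1], [[0, 0, 0], [0.23, 0.01, -0.55], 1]]}}

```text
clock: 26.35
position: [0.4241, 0.0895, 0.2832]
tool_rot: [[0.39, 0.915, 0.104], [0.04, 0.096, -0.995], [-0.92, 0.393, 0.001]]
contact_force: [-5.1, 0.1, 7.5]
grip_width: -0.001
```

```bash
cat > g.py <<'E'
from h import *
v=np.load("plate.npy");v[1]=min(v[1],.40);R=plateR(*v[:2]);s=readout.state()
print(s["clock"],"tip nest",(R.T@(np.array(s["position"])+np.array(s["tool_rot"])[:,0]*.173-v[2:])*1e3).round(1),"F nest",R.T@np.array(s["contact_force"]),"moment",np.array(s["torque"]))
E
python3 g.py
```

```text
26.35 tip nest [72.  16.2 63.4] F nest [-1.7479  0.6657  8.8511] moment [ 0.0676  0.5367 -0.0255]
```

Sliding at 8.9 N with the pad at about 63 mm. Now fine steps, watching for the spring.

{"fn": "apply_moves", "kwargs": {"motion": [[[0, 0, 0], [0.04, 0, -0.1], 1], [[0, 0, 0], [0.08, 0, -0.19], 1]]}}

```text
clock: 26.55
position: [0.4249, 0.0896, 0.2814]
tool_rot: [[0.39, 0.915, 0.104], [0.04, 0.096, -0.995], [-0.92, 0.392, 0.001]]
contact_force: [-6.4, -0.9, 8.7]
grip_width: -0.001
```

```bash
python3 g.py
```

```text
26.55 tip nest [72.  16.2 61.5] F nest [-2.5053 -0.1874 10.5578] moment [-0.0164  0.6459 -0.0477]
```

{"fn": "apply_moves", "kwargs": {"motion": [[[0, 0, 0], [0.04, 0, -0.1], 1], [[0, 0, 0], [0.08, 0, -0.19], 1]]}}

```text
clock: 26.75
position: [0.4258, 0.0896, 0.2797]
tool_rot: [[0.39, 0.915, 0.105], [0.04, 0.097, -0.994], [-0.92, 0.392, 0.001]]
contact_force: [-7.8, 0.4, 9.9]
grip_width: -0.002
```

```bash
python3 g.py
```

```text
26.75 tip nest [72.  16.2 59.6] F nest [-3.2512  1.2055 12.1621] moment [-0.0783  0.7842  0.1041]
```

{"fn": "apply_moves", "kwargs": {"motion": [[[0, 0, 0], [0.04, 0, -0.1], 1], [[0, 0, 0], [0.06, 0, -0.14], 1]]}}

```text
clock: 26.95
position: [0.4264, 0.0897, 0.2786]
tool_rot: [[0.389, 0.915, 0.105], [0.041, 0.097, -0.994], [-0.92, 0.391, 0.001]]
contact_force: [-8.7, -0.7, 10.7]
grip_width: -0.001
```

```bash
python3 g.py
```

```text
26.95 tip nest [72.  16.2 58.3] F nest [-3.8675  0.2222 13.2713] moment [-0.0847  0.8212  0.0351]
```

{"fn": "apply_moves", "kwargs": {"motion": [[[0, 0, 0], [0.02, 0, -0.04], 1], [[0, 0, 0], [0.02, 0, -0.04], 1]]}}

```text
clock: 27.15
position: [0.4266, 0.0897, 0.2784]
tool_rot: [[0.388, 0.915, 0.106], [0.041, 0.098, -0.994], [-0.921, 0.391, 0.001]]
contact_force: [-8.2, -0.7, 9.9]
grip_width: -0.002
```

```bash
python3 g.py
```

```text
27.15 tip nest [72.  16.2 58.1] F nest [-3.6948  0.1223 12.2871] moment [-0.1323  0.7889 -0.0367]
```

Force is about 13 N (a flush tail wants 14). I'll retreat and look at the tail obliquely.

{"fn": "apply_moves", "kwargs": {"motion": [[[0, 0, 0], [-0.4, 0, 1], 1], [[0, 0, 0], [-1.8, -0.5, 4.5], 1], [[0, 0, 0], [-2.6, -3, 7], 1], [[0.1, 0, 0.04], [-2.4, -7, 7.5], 1], [[0.2, 0.02, 0.08], [-1.5, -11, 7], 1], [[0.3, 0.03, 0.12], [-0.5, -14.5, 5], 1], [[0.351, 0.036, 0.149], [0, -16, 2.5], 1], [[0.351, 0.036, 0.149], [0, -16, 2.5], 1]]}}

```text
clock: 27.95
position: [0.4261, -0.0726, 0.3001]
tool_rot: [[0.319, 0.918, 0.237], [0.411, 0.091, -0.907], [-0.854, 0.387, -0.349]]
contact_force: [-1.1, 0.6, -0.7]
grip_width: 0.006
```

```bash
sed -i 's/^for y,z in.*/for y,z in((-85,40),(-78,25)):go(s,v,T,NP(v,74,y,z)-tx*.173,(y,z))/' c.py; python3 c.py|head -3; python3 g.py
```

```text
27.95 [ 0.4261 -0.0726  0.3001]
turn [-0.003 -0.003  0.004] 0.01 shift cm [ 3.17 -0.14 -4.91] (-85, 40)
turn [-0.003 -0.003  0.004] 0.01 shift cm [ 3.68  0.61 -6.29] (-78, 25)
27.95 tip nest [ 64.1 -80.1  97.5] F nest [-1.2264  0.7076 -0.223 ] moment [-0.2225  0.186  -0.0224]
```

{"fn": "apply_moves", "kwargs": {"motion": [[[0, 0, 0], [2, 0, -2.5], 1], [[0, 0, 0], [3.2, 0, -4.9], 1], [[0, 0, 0], [3.7, 0.4, -6.2], 1], [[0, 0, 0], [3.7, 0.4, -6.2], 1]]}}

```text
clock: 28.35
position: [0.4627, -0.0669, 0.237]
tool_rot: [[0.316, 0.919, 0.237], [0.413, 0.092, -0.906], [-0.854, 0.384, -0.35]]
contact_force: [0.0, -0.0, 0.4]
grip_width: 0.002
```

```bash
python3 g.py
python3 - <<'E'
from h import *
v=np.load("plate.npy");s=readout.state();p=cams.get_image("wrist");cv2.imwrite("pics/w14.png",p["img"])
for q in((72,-6,52),(72,16,56),(72,-6,16)):print(q,proj(p,NP(v,*q),s))
u=proj(p,NP(v,72,-6,52),s)
for t in("pin_tip","thumb_pad","vise"):
    for m in finder.masks_of(p,t)[:1]:
        ys,xs=np.nonzero(m["pixels"]);print(t,m["confidence"],m["uv"],xs.min(),xs.max(),ys.min(),ys.max())
x,y=int(u[0]),int(u[1]);y0=max(0,y-60);x0=max(0,x-80);print(x0,y0)
np.save("crop0.npy",[x0,y0])
cv2.imwrite("pics/w14b.png",cv2.resize(p["img"][y0:y0+120,x0:x0+160],None,fx=5,fy=5,interpolation=cv2.INTER_CUBIC))
E
```

```text
28.35 tip nest [ 73.  -77.9  25.1] F nest [ 0.1731 -0.0461  0.3518] moment [-0.1572  0.1656  0.0225]
(72, -6, 52) [275.8423  91.0282]
(72, 16, 56) [275.3922  31.1105]
(72, -6, 16) [278.2852 124.5159]
pin_tip 0.62 [280.5, 91.4] 274 288 82 128
vise 0.7 [280.3, 53.0] 253 308 0 128
195 31
```

View pics/w14b.png

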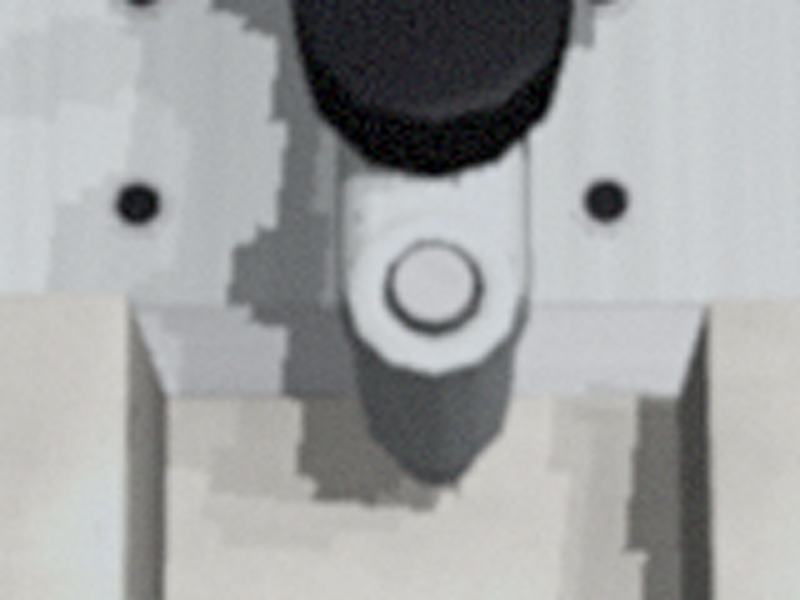

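The picture shows the pin seated on the base beside the screw. The tail disc (zoom ≈(434,283)) nearly fills the hole (384–484 × 238–335), so it is close to flush. I'll measure it using the vise edges as a local reference.

```bash
cat > k.py <<'E'
from h import *
v=np.load("plate.npy");v[1]=min(v[1],.40);s=readout.state();p=cams.get_image("wrist")
x0,y0=np.load("crop0.npy")
px=lambda u:np.array(u)/5+(x0-.4,y0-.4)
ref=[((47,0,38),(127,300)),((47,0,16),(165,396)),((96,0,38),(708,303)),((96,0,16),(680,396))]
E0=ext(p,s);f,cx,cy=K(p)
def pj(c,X):
    E=E0.copy();E[:3,:3]=Ro.from_rotvec(c[:3]).as_matrix()@E[:3,:3];E[:3,3]+=c[3:6]
    E=np.linalg.inv(E);q=E[:3,:3]@X+E[:3,3];return np.array([cx+f*q[0]/-q[2],cy+f*q[1]/q[2]])
def r(c):
    return np.concatenate([pj(c,NP(v,*q))-px(u) for q,u in ref]+[[pj(c,NP(v,72,12,10))[1]-px((434,303))[1]],c[:3]/.008,c[3:]/.002])
c=least_squares(r,np.zeros(6)).x;print("corr",c,"res",r(c)[:9].round(2))
def h(y,row,col=None):
    from scipy.optimize import brentq
    return brentq(lambda z:pj(c,NP(v,72,y,z))[1]-px((434,row))[1],30,90)
print("boss top z from hole centre:",h(-6,286.5),"(flush 51)  pad z from near rim y=5:",h(5,118),"(flush 55)")
print("col check hole",pj(c,NP(v,72,-6,52)),px((434,286.5)), "pixels/mm z",pj(c,NP(v,72,-6,52))[1]-pj(c,NP(v,72,-6,51))[1])
i=p["img"].mean(2);X,Y=px((434,286)).round().astype(int)
print("col profile rows",Y-22,i[Y-35:Y+16,X-1:X+2].mean(1).round().astype(int));print("row profile",i[Y-2:Y+1,X-16:X+17].mean(0).round().astype(int))
E
python3 k.py
```

```text
corr [-0.0065  0.0028  0.0028 -0.0009  0.0018 -0.0031] res [ 0.4  -0.5   1.01  0.55 -0.37 -1.27 -1.27  0.43  0.89]
boss top z from hole centre: 52.627677473678226 (flush 51)  pad z from near rim y=5: 57.047207089184276 (flush 55)
col check hole [278.6183  88.6441] [281.4  87.9] pixels/mm z -1.1713223642905746
col profile rows 66 [ 14   2  11  16  14  12  17  14  16  23  84 148 191 211 213 210 211 209
 209 209 211 211 211 203 176 157 174 194 201 201 201 202 201 202 205 201
 190 164 125  95 108 149 188 206 209 212 213 204 171 115  83]
row profile [210 195 138  93 140 186 200 202 202 202 203 204 203 202 204 204 204 200
 183 132  90 127 181 203 208 211 213 208 184 163 158 181 201]
```

The tail's dark ring is a bit wider on the near side than on the far side, so the tail is flush to about 0.5 mm proud. Spring travel from onset (63.2 → 58.1 mm) gives about 5 mm. I'll retreat clear and do a final check.

{"fn": "apply_moves", "kwargs": {"motion": [[[0, 0, 0], [-0.5, -2, 2], 1], [[0, 0, 0], [-1.5, -5, 6], 1], [[0, 0, 0], [-4, -9, 9], 1], [[0, 0, 0], [-7, -13, 12], 1], [[0, 0, 0], [-10, -17, 14], 1], [[0, 0, 0], [-12, -21, 15], 1], [[0, 0, 0], [-12, -21, 15], 1]]}}

```text
clock: 29.3
position: [0.3415, -0.2819, 0.3925]
tool_rot: [[0.324, 0.917, 0.234], [0.403, 0.09, -0.911], [-0.856, 0.389, -0.341]]
contact_force: [0.3, -0.1, -1.3]
grip_width: -0.002
```

```bash
python3 d.py pics/w15.png top scene
python3 - <<'E'
from h import *
for n in("top","scene"):
    p=cams.get_image(n);cv2.imwrite(f"pics/{n}_end.png",p["img"])
    for t in("ring","loupe","caliper","block_box"):
        m=finder.masks_of(p,t);print(n,t,[(round(q["confidence"],2),np.round(q["uv"],1).tolist()) for q in m[:1]])
# picture difference from the start round the bystanders (top view)
a=cv2.imread("pics/top0.png").astype(int);b=cv2.imread("pics/top_end.png").astype(int)
for t,(u,w) in dict(ring=(267,269),loupe=(238,268),caliper=(170,258),box=(301,141)).items():
    A=a[w-12:w+12,u-14:u+14].mean(2).astype(np.float32);A=cv2.resize(A,None,fx=4,fy=4);B=cv2.resize(b[w-12:w+12,u-14:u+14].mean(2).astype(np.float32),None,fx=4,fy=4)
    print(t,"shift px",np.round(np.array(cv2.phaseCorrelate(A,B)[0])/4,2))
E
```

```text
29.3 [ 0.3415 -0.2819  0.3925] [ 0.2777 -0.0524 -1.2941]
TCP-tip in nest mm [   2.9 -282.8  227.9]
top 0.96 (array([ 0.0623, -0.0171, -0.054 ]), np.float64(0.8271867813644493))
scene 0.68 (array([ 0.0662, -0.0143,  0.0688]), np.float64(0.17873914899672694))
top ring [(0.52, [267.2, 272.6])]
top loupe [(0.76, [240.4, 266.1])]
top caliper [(0.79, [149.3, 261.3])]
top block_box [(0.89, [299.2, 142.4])]
scene ring []
scene loupe []
scene caliper [(0.6, [174.6, 172.5])]
scene block_box [(0.85, [358.0, 218.8])]
ring shift px [0.05 0.01]
loupe shift px [ 1.91 -0.08]
caliper shift px [-0.    0.14]
box shift px [ 0. -0.]
```

Run:
```python
from h import *
for n in("top0","top_end"):
    i=cv2.imread(f"pics/{n}.png").astype(int)[250:285,222:256]
    sat=(i[...,2]-i[...,0]); ys,xs=np.nonzero(i.max(2)<60); 
    print(n,"dark rim bbox",xs.min()+222,xs.max()+222,ys.min()+250,ys.max()+250,len(xs),"mean",xs.mean()+222,ys.mean()+250)
    w=np.clip(sat-55,0,None);Y,X=np.mgrid[250:285,222:256];print(" lens centre",(w*X).sum()/w.sum(),(w*Y).sum()/w.sum())
    print(i[18].mean(1).round().astype(int))
```

```text
top0 dark rim bbox 232 242 260 270 27 mean 239.07407407407408 263.14814814814815
 lens centre 234.49876237623764 266.9795792079208
[169 171 171 171 173 164 106  73 141 193 198 196 199 199 200 201 205 203
 156  67  26  94 154 171 171 169 170 171 171 169 169 172 171 167]
top_end dark rim bbox 232 242 260 270 26 mean 239.0 262.9230769230769
 lens centre 234.48094373865698 266.9685420447671
[165 179 179 175 180 168 111  75 147 199 205 203 204 205 207 207 211 212
 164  73  30  95 162 178 177 177 177 176 178 177 179 178 177 176]
```

The loupe has not moved; the apparent shift was a lighting artefact. Handing in.

```bash
python3 -c "
from h import *
print(robot.finish_job())"
```

```text
the job is handed in; nothing more can be done
None
```

I set the vise on the plate with its knob uphill and slid it home against the rail and the end stop. Then I pressed the hold-down onto its base and backed the arm away. The job was handed in at about 29.5 s.

**Seating**
- **Rail:** the last side push rose to 12 N, and the close picture shows no gap between the base and the rail.
- **End stop:** the push on the knob rose from 2 to about 8 N. Scaling the edges in that picture puts the vise's end at the stop to within about 1 mm, but the stop's face itself is hidden.
- **Square:** the last close fit gave a yaw of about -0.005 rad. After the hold-down, the vise could not be fitted usefully from the top and scene cameras because it is partly hidden.

**Hold-down**
- **Force and travel:** the arm slid at about 8–9 N and reached 13.3 N. The pin's spring travelled about 5 mm from where it first resisted.
- **Picture:** the tail looks flush to about 0.5 mm proud of the boss.
- **Disagreement:** a rougher height estimate from one image put the arm 1.6–2 mm higher than flush, with about 1 mm of error. At a nominal 9 N of friction, the 13.3 N peak also means about 4.3 mm rather than 5. I trusted the travel and the look of the tail.

**Bystanders:** ring, loupe, caliper and block box are unmoved in the top view. One image check showed the loupe shifted by 2 pixels, but its rim and lens measured the same as at the start.

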